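Fetch the canister tray from under the shoe rack with a boot hook

TASK

The lidded canister has been pushed away under the low shoe rack in its wooden tray, too far in for the hand. Pick up the boot hook, catch its point in the drop ring on the front of the tray and draw the tray out by the ring until the whole canister stands clear in front of the rack by at least 20 mm, still upright in the tray; then unhook and lay the boot hook down on the table, not touching the tray. Keep the fingers off the tray and the canister, and leave the hairbrush, the mirror case and the glass bowl where they are.

Things in the scene. Friction and masses are not known exactly. Their poses are not given: they have to be found in the camera images.
- rack: Low open shoe rack fixed on the table, 560 mm long (its y), 280 mm deep (its x): five chrome tubes of 12 mm lie along y at x = -134, -67, 0, 67, 134 mm, axes 122 mm up, 116 mm free height below; black 14 mm legs at the four corners (x +-134, y +-280). Origin: on the table under its middle, z up. Front faces its -x. Grey sandals fixed on top, to 196 mm up, at y = -75 to -270 mm.
- rack_front (a point): Middle of the front tube's foremost line, at x = -140, y = 0, z = 122 mm in the rack's frame; axes as the rack's: -x points out to the front. Under the rack stands the loose wooden tray. Its place is not given: feel or see it. At the start its flat front face is 45 to 85 mm behind this line, within 7 degrees of square to the rack's x. The table top is at height 0.
- hook_handle (a point): Centre of the wooden handle of the loose boot hook (0.12 kg). Handle 100 mm long (tool's x), 26 wide (y), 32 high (z): this point is 16 mm above its underside; centre of mass 20 to 25 mm ahead. A steel rod of 5.5 mm runs from its front end to +x, axis 1 mm above this point, and bends down at the end to a blunt point. It lies on the handle's underside, point down, z up, x to the point.
- hook_point (a point): Middle of the hook's bent-down part: 147 mm ahead (tool's x) and 9 mm below hook_handle. The bent part is 5.5 mm thick: foremost surface 150 mm, inner surface 144 mm ahead of hook_handle; its end is level with the handle's underside, 16 mm below hook_handle; 14 mm of it stand free below the rod. Top of rod 20 mm above the end of the point.
- canister: Lidded stainless canister standing loose in the front half of the tray, 64 mm diameter, 94 mm high with its knob, 0.15 to 0.3 kg. Origin: centre of its underside, z up.
- canister_center (a point): Point on the canister's axis, 47 mm above its underside. Tray round it: 170 mm deep, 220 mm wide, 60 mm high, 9 mm wood, front face upright and flat, 0.3 to 0.55 kg. The drop ring hangs at the middle of the front face; at the start this point is 35 to 70 mm behind the face and up to 25 mm to either side of the middle.
- bowl: Green glass bowl with marbles in it, 110 mm diameter, 45 mm high, loose on the table. Origin: centre of its underside.
- mirror_case: Closed round pocket-mirror case of hard white plastic, 76 mm diameter, 13 mm high, loose on the table. Origin: centre of its underside.
- hairbrush: Brown plastic hairbrush lying bristles up, loose on the table: head 105 by 58 mm to its +x, handle to its -x, 225 mm long, 30 mm high. Origin: underside, at the neck (123 mm from the handle's end).
- ring (a joint): Angle of the steel drop ring on the tray's front: 0 hanging, 1.57 level to the front; 0 to 0.4 at the start; slightly stiff, it stays where left. Round 4.4 mm wire, 35.6 mm inner, 44.4 mm outer diameter. Its hinge, a barrel 16 mm wide, 8 mm thick, is 54 mm above the table, 12 mm before the face; wire centre opposite the hinge 40 mm from it: hanging 14 mm above the table, 9.8 mm gap to the face.
Things that resemble listed ones, but are neither listed nor needed, are in the scene too. There is more than one size of the part that bears hook_handle; the job needs the smaller. There is more than one size of the canister; the one meant has the size given above.

How it is judged:
By the outcome, as a careful person would: the job done as asked, in the order asked, and still so for the second after the job is handed in, with the robot touching nothing.
It also fails if it takes over 69 s, if anything falls off the work surface, if the arm or the gripper's body presses on something with over 40 N, if the wrist force passes 120 N, or if a joint passes its speed limit or range.

ROBOT

A 7-joint arm with a two-finger parallel gripper is mounted at the origin on the work surface. World frame = base frame: x ahead of the robot, y to its left, z up, the work surface at z = 0. Lengths are in m, angles in rad, forces in N, time in s.
With the tool pointing down it reaches from about 0.425 to 0.825 m from the base axis. Payload 3.6 kg.
Tool frame: the origin (TCP) lies at the very end of the fingers, on their centre line; the grasp point (between the pads) lies 19 mm behind it; z points along the fingers, y is the direction in which the jaws open and shut (so a half turn about z gives the same grasp; the last joint's range is limited). The gripper opens to 85 mm and grips with 20 to 120 N. Pads are 22 mm wide; open, the fingers measure 114 mm over their backs; the gripper's body (76 mm by 85 mm) begins 54 mm behind the grasp point. The pads swing forward as they close: fully open they stand 13 mm farther back than shut.
Start: joints at [1.185, 0.615, -0.013, 1.423, 0.008, 1.103, -0.04], TCP at [0.229, -0.608, 0.231] pointing down, gripper open.
Joint ranges: [-3.12, 3.12], [-0.3, 2.06], [-1.34, 1.32], [0.26, 2.42], [-1.36, 4.5], [0.01, 1.98], [-2.84, 2.84]. Speed limits (rad/s): [2.79, 2.79, 3.14, 3.14, 3.14, 3.14, 3.14].

INTERFACE

Orientations are given as a unit quaternion [x, y, z, w].
In Python, from station import robot, vision, sign_off, finder gives the robot as it stands.
- The arm moves only by the tool arm_command, never from a script. Its argument "moves" is a list that holds one entry, the list of rows, each a list of 7 numbers: the opening, from -1 (shut) to 1 (fully open), then the shift along the tool's x, y, z normalised to -1 to 1, where 1 is 0.1 m, then the turn, a rotation vector about the tool's x, y, z normalised to -1 to 1, where 1 is pi/4 rad. In form: [[[gripper, x, y, z, wx, wy, wz], ...]]. A call has 1 to 20 rows; each row is the pose to reach, as a shift and turn from the pose commanded when the call began, along the tool's axes at that moment; what a row does not reach only later rows make up. A row lasts 1/8 s, in which the tool goes at most 62.5 mm and 10.7 degrees, less where a joint would pass 70% of its speed; a pose out of reach is approached as far as the arm can. A call with a number of a shift or a turn outside -1 to 1 is refused whole. A call with a gripper value outside its range is refused whole. The fingers move at their own pace and stop on an object; "force" is the grip in N (left out, the last holds). Time passes only in rows, so rows that repeat a pose let the fingers close. It gives the time, the measured TCP pose, the force and the opening at its end, in the units of the state.
- robot.get_state(): the state, without advancing time (a new reading comes with each control period).
- vision.capture(name): name is "scene" or "side" or "wrist"; returns a dict with "frame" (384x512x3 uint8, red, green, blue), "range_z" (384x512 float32, m along the optical axis (not along the pixel's ray), 0 where there is no reading), "K" (3x3 intrinsics, pixels), "k1" (the pictures are not rectified: a ray, as slopes to the right and down, at radius r is drawn at 1 + k1 r^2 times it, then the intrinsics apply), "R" (3x3) and "t" (3): a world point X has camera coordinates R X + t. Camera axes: x right, y down, z forward; pixel columns grow to the right and rows downward; lengths in m; the calibration is good to about 2 mm. A picture is of the moment at which its call begins.
- sign_off(): hands the job in, once; it reports no verdict.
Trained networks look in a picture, given as the dict that the camera call returned (one of the last four; its "shot" number tells which), for a name from the list of things; names that differ only in an ending like _2 or _b are one class to them, and where a whole thing is asked for, a point or a joint stands for the part that bears it (a point fixed in the world has none). Each returns a list of dicts, best first, with "score" (0 to 1); they miss things now and then, are a little off and sometimes report something else, mostly with a low value. They report only what shows in the picture. A call takes as long as a camera call. They do not tell look-alikes from the thing itself.
- finder.spot_in(picture, target): "xyz" ([x, y, z] in m, in the coordinates of the camera as it stood for that picture, good to about 4 mm: the middle of the surface that is visible of it).
The state is a dict: "t": time; "q": joint angles; "joint_vel": joint speeds; "joint_efforts": joint torques, N m; "eef_pos": TCP position; "eef_rot": TCP orientation; "force": force on the tool from outside, world axes, zero at the start; "torque": the same for the moment, N m; "gripper_width": opening from 0.0 (shut) to 1.0 (fully open).
Only numpy, scipy, OpenCV 4.12 (cv2) and the standard library are available. Lean on these libraries where they do the work, as an engineer would, in place of code of your own. Each camera call takes 0.05 s, during which the arm holds its last target.

## Working session

There is one attempt and no reset: what is moved stays moved. The work goes in short steps, Python scripts to look and compute and a tool call to move; the robot and the scene stay as the last step left them, time stands still between calls to the robot, and variables do not carry over. Pictures are saved under pics/ and viewed, and the job is handed in when it is done.

Besides the shell and the picture viewer there is one more tool, called after "Emit:" by a JSON object that holds its "op" and its "data". arm_command: Moves the arm, as the interface text tells. Scaled input: -1 to 1 covers 0.1 m each way for a shift and pi/4 rad each way for a turn. Its arguments: {"type":"object","properties":{"moves":{"type":"array","items":{"type":"array","items":{"type":"array","items":{"type":"number","minimum":-1,"maximum":1}}}},"force":{"type":"number"}},"required":["moves"]}

```bash
ls; mkdir -p pics
cat > h.py <<'E'
import numpy as np, cv2
from station import robot, vision, finder
from scipy.spatial.transform import Rotation as Rn
def cap(n,fn=None):
    p=vision.capture(n)
    if fn: cv2.imwrite('pics/'+fn,cv2.cvtColor(p['frame'],cv2.COLOR_RGB2BGR))
    return p
def ray(p,u,v):
    K=p['K'];k1=p['k1']
    d=np.array([(u-K[0,2])/K[0,0],(v-K[1,2])/K[1,1]]);s=d.copy()
    for _ in range(20): s=d/(1+k1*(s@s))
    return np.array([s[0],s[1],1.])
def world(p,c): return p['R'].T@(np.asarray(c)-p['t'])
def px(p,u,v,z=None):
    z=z or float(p['range_z'][int(v),int(u)])
    return world(p,ray(p,u,v)*z)
def onplane(p,u,v,h):
    r=p['R'].T@ray(p,u,v); o=-p['R'].T@p['t']
    return o+r*(h-o[2])/r[2]
def proj(p,X):
    c=p['R']@np.asarray(X)+p['t']; s=c[:2]/c[2]; s=s*(1+p['k1']*(s@s))
    return p['K'][:2,:2]@s+p['K'][:2,2]
def cloud(p):
    H,W=p['range_z'].shape
    K=p['K'];vv,uu=np.mgrid[0:H,0:W]
    dx=(uu-K[0,2])/K[0,0];dy=(vv-K[1,2])/K[1,1];sx,sy=dx,dy
    for _ in range(20):
        f=1+p['k1']*(sx**2+sy**2); sx,sy=dx/f,dy/f
    z=p['range_z'];C=np.stack([sx*z,sy*z,z],-1)
    Wd=(C-p['t'])@p['R']; Wd[z==0]=np.nan
    return Wd
E
cat > a.py <<'E'
from h import *
import sys
np.set_printoptions(precision=4,suppress=True)
for n in ['scene','side','wrist']:
    p=cap(n,f'0{n}.png')
    print(n,'cam at',-p['R'].T@p['t'])
    for k in ['rack','rack_front','hook_handle','hook_point','canister','bowl','mirror_case','hairbrush','ring']:
        try:
            for d in finder.spot_in(p,k)[:4]:
                if d['score']>.25: print(' ',k,round(d['score'],2),world(p,d['xyz']),proj(p,world(p,d['xyz'])).round())
        except Exception as e: print(k,e)
s=robot.get_state();print(s)
E
python3 a.py
```

```text
pics
scene cam at [ 1.301  -0.82    0.9708]
  rack 0.89 [ 0.4386 -0.2667  0.1256] [173. 220.]
  rack_front 0.7 [ 0.4408 -0.2694  0.1243] [173. 221.]
  hook_handle 0.69 [0.5765 0.2509 0.0314] [310. 192.]
  hook_handle 0.58 [0.2996 0.1715 0.0337] [242. 171.]
  hook_point 0.74 [0.3077 0.1729 0.0364] [244. 171.]
  hook_point 0.51 [0.5795 0.2516 0.0324] [311. 192.]
  hook_point 0.26 [ 0.4401 -0.2669  0.1305] [173. 219.]
  canister 0.8 [ 0.5796 -0.2286  0.0766] [214. 248.]
  canister 0.72 [ 0.4459 -0.4862  0.0921] [114. 265.]
  canister 0.66 [0.4735 0.5069 0.0166] [327. 160.]
  bowl 0.69 [ 0.5779 -0.2276  0.0744] [214. 248.]
  bowl 0.64 [0.7692 0.0234 0.0258] [314. 249.]
  mirror_case 0.52 [0.7676 0.1915 0.0136] [343. 227.]
  hairbrush 0.9 [0.4746 0.5063 0.0148] [327. 160.]
side cam at [0.0216 0.9565 0.8893]
  rack 0.75 [ 0.7808 -0.0025  0.0258] [197. 186.]
  rack_front 0.9 [ 0.3973 -0.2145  0.1262] [312. 161.]
  hook_handle 0.89 [0.5598 0.2845 0.032 ] [203. 252.]
  hook_handle 0.8 [0.2775 0.2254 0.0418] [295. 268.]
  hook_handle 0.67 [ 0.5514 -0.194   0.0763] [272. 165.]
  hook_point 0.82
[... 347 characters left out ...]
29.]
wrist cam at [ 0.3079 -0.5776  0.3731]
  rack 0.94 [ 0.256  -0.3821  0.1108] [14. 68.]
  rack_front 0.68 [ 0.2536 -0.3846  0.1106] [17. 72.]
  bowl 0.74 [ 0.2533 -0.3837  0.1124] [15. 71.]
{'t': 1.5, 'q': array([ 1.1845,  0.6149, -0.0126,  1.4234,  0.0081,  1.1034, -0.0404]), 'joint_vel': array([-0.0013, -0.0006, -0.0011, -0.0003, -0.0005, -0.0003,  0.0012]), 'joint_efforts': array([  0.0001, -46.9101,   0.2591, -17.1339,   0.01  ,   0.0017,
         0.    ]), 'eef_pos': array([ 0.2288, -0.6084,  0.2313]), 'eef_rot': array([ 0.9839,  0.1789,  0.    , -0.    ]), 'force': array([-1.1928,  0.1255, -0.0786]), 'torque': array([-0.0405,  0.0363,  0.0081]), 'gripper_width': 0.9965796126666344}
```

View pics/0scene.png

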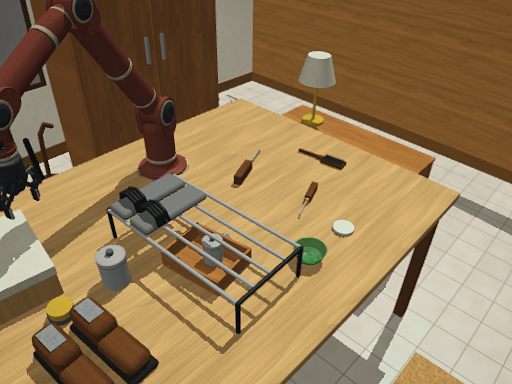

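View pics/0side.png

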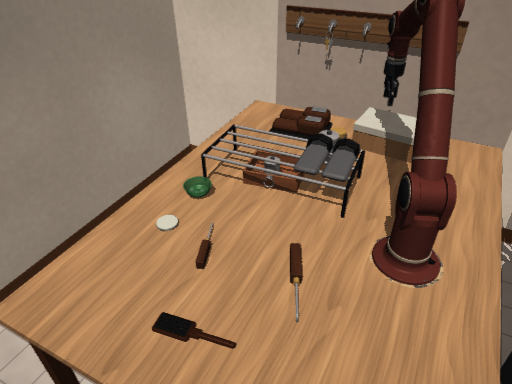

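```bash
cat > b.py <<'E'
from h import *
np.set_printoptions(precision=4,suppress=True)
import pickle
P={}
for n in ['scene','side']:
    P[n]=cap(n)
pickle.dump(P,open('p0.pkl','wb'))
f=P['side']['frame'][110:290,150:370]
cv2.imwrite('pics/1side.png',cv2.cvtColor(cv2.resize(f,None,fx=3.5,fy=3.3,interpolation=cv2.INTER_CUBIC)[:600,:800],cv2.COLOR_RGB2BGR))
f=P['scene']['frame'][160:340,90:360]
cv2.imwrite('pics/1scene.png',cv2.cvtColor(cv2.resize(f,None,fx=2.9,fy=2.9,interpolation=cv2.INTER_CUBIC)[:600,:800],cv2.COLOR_RGB2BGR))
for n in P:
    C=cloud(P[n])
    # small hook
    m=(abs(C[...,0]-.57)<.12)&(abs(C[...,1]-.22)<.15)&(C[...,2]>.008)&(C[...,2]<.06)
    X=C[m]; hh=X[X[:,2]>.022]; print(n,'hook pts',len(X),len(hh))
    for q in (X,hh):
        r=cv2.minAreaRect((q[:,:2]*1000).astype(np.float32)); print(r)
    print(X[np.argsort(X[:,1])][:25])
E
python3 b.py
```

```text
scene hook pts 188 133
((583.2633666992188, 229.74815368652344), (26.435972213745117, 199.07142639160156), 20.481271743774414)
((580.0062866210938, 238.08714294433594), (26.174833297729492, 181.07913208007812), 20.72006607055664)
[[0.619  0.1369 0.0084]
 [0.6185 0.1369 0.0127]
 [0.6174 0.1379 0.0161]
 [0.6207 0.1394 0.0171]
 [0.6202 0.1407 0.0114]
 [0.6142 0.1419 0.0165]
 [0.6159 0.145  0.0203]
 [0.6148 0.1471 0.0138]
 [0.6164 0.1503 0.0175]
 [0.6113 0.1508 0.0189]
 [0.6141 0.153  0.0192]
 [0.6131 0.1538 0.0227]
 [0.6106 0.1634 0.0158]
 [0.6057 0.1636 0.0176]
 [0.6098 0.1639 0.0197]
 [0.6082 0.1656 0.0224]
 [0.6078 0.1723 0.0184]
 [0.6043 0.1768 0.0185]
 [0.6029 0.1837 0.0231]
 [0.6029 0.1844 0.0181]
 [0.5978 0.1854 0.0147]
 [0.5954 0.1938 0.018 ]
 [0.598  0.1964 0.0179]
 [0.5959 0.1988 0.0201]
 [0.5942 0.2006 0.0227]]
side hook pts 297 214
((583.3369750976562, 234.75448608398438), (27.020967483520508, 201.41294860839844), 22.041719436645508)
((578.741943359375, 246.1038818359375), (27.020967483520508, 173.7108612060547), 22.041719436645508)
[[0.6173 0.1398 0.0087]
 [0.6181 0.1439 0.0161]
 [0.6167 0.1521 0.0185]
 [0.6124 0.1522 0.0203]
 [0.6124 0.1529 0.0164]
 [0.6145 0.1556 0.0177]
 [0.6091 0.1641 0.0175]
 [0.6084 0.1644 0.0226]
 [0.6119 0.1659 0.0178]
 [0.6073 0.1671 0.0162]
 [0.6101 0.169  0.0165]
 [0.6059 0.1695 0.0141]
 [0.6058 0.1753 0.0189]
 [0.6025 0.1802 0.0196]
 [0.6019 0.1816 0.0165]
 [0.601  0.1834 0.0139]
 [0.6038 0.1846 0.0182]
 [0.6007 0.1893 0.0188]
 [0.5971 0.1946 0.0202]
 [0.596  0.1967 0.0179]
 [0.5991 0.198  0.0177]
 [0.5943 0.1995 0.0165]
 [0.5954 0.2041 0.0154]
 [0.5943 0.2049 0.0209]
 [0.5952 0.2103 0.0161]]
```

View pics/1side.png

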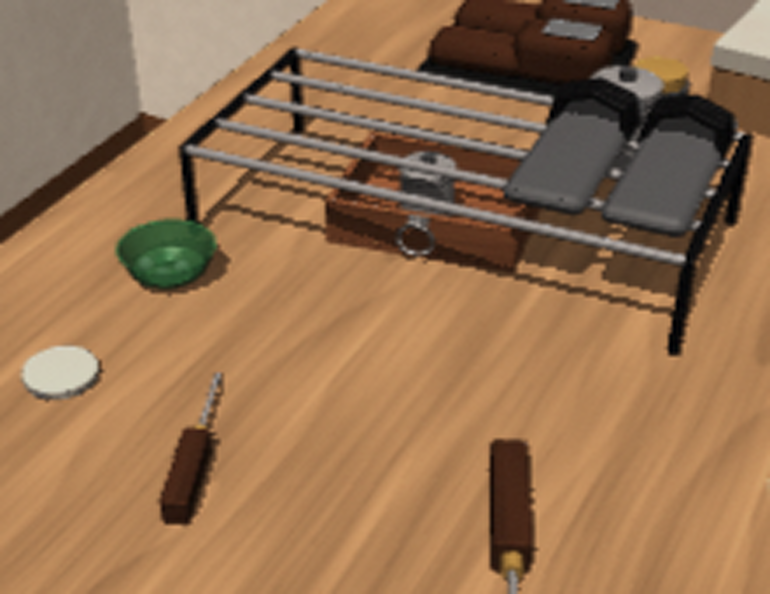

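View pics/1scene.png

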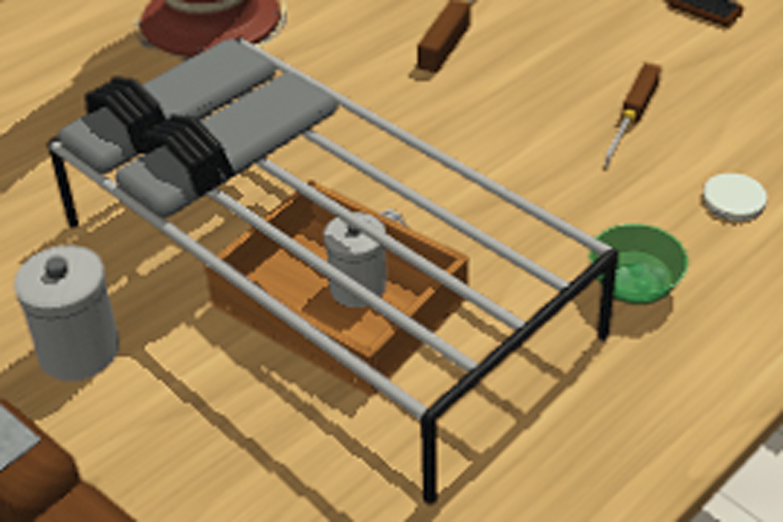

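```bash
cat > c.py <<'E'
from h import *
import pickle
np.set_printoptions(precision=4,suppress=True)
P=pickle.load(open('p0.pkl','rb'))
def line(X):
    d=cv2.fitLine(X[:,:2].astype(np.float32),cv2.DIST_HUBER,0,.001,.001).ravel(); return d
for n in P:
    p=P[n];C=cloud(p)
    fr=p['frame'].astype(int); hsv=cv2.cvtColor(p['frame'],cv2.COLOR_RGB2HSV)
    T=(C[...,2]>.116)&(C[...,2]<.134)&(C[...,0]>.25)&(C[...,0]<.9)&(C[...,1]>-.5)&(C[...,1]<.1)
    X=C[T]
    print(n,len(X),X.min(0),X.max(0))
    r=cv2.minAreaRect((X[:,:2]*1000).astype(np.float32)); print(r, cv2.boxPoints(r))
    # project onto normal dir, using rough angle from rect
    best=None
    for a in np.radians(np.arange(-40,0,.25)):
        e=np.array([np.cos(a),np.sin(a)]);nn=np.array([-e[1],e[0]])
        h,_=np.histogram(X[:,:2]@nn,bins=np.arange(-.6,.8,.003)); s=(h.astype(float)**2).sum()
        if best is None or s>best[0]: best=(s,a)
    a=best[1];print('ang',np.degrees(a))
    e=np.array([np.cos(a),np.sin(a)]);nn=np.array([-e[1],e[0]])
    q=X[:,:2]@nn; h,b=np.histogram(q,bins=np.arange(q.min(),q.max()+.004,.004)); print(np.c_[b[:-1]*1000,h].astype(int).tolist())
    # tray: points z 0.005-.065 under rack
    m=(C[...,2]>.008)&(C[...,2]<.066)&(C[...,0]>.35)&(C[...,0]<.75)&(C[...,1]>-.45)&(C[...,1]<-.02)
    X=C[m]; print('tray pts',len(X))
    q=X[:,:2]@nn; h,b=np.histogram(q,bins=np.arange(q.min(),q.max()+.004,.004)); print(np.c_[b[:-1]*1000,h].astype(int).tolist())
E
python3 c.py
```

```text
scene 3098 [ 0.252  -0.4985  0.116 ] [ 0.8138 -0.0764  0.1339]
((529.96142578125, -290.5712890625), (565.9821166992188, 400.8894958496094), 3.41637921333313) [[ 235.5285 -107.3467]
 [ 259.4181 -507.5237]
 [ 824.3944 -473.7959]
 [ 800.5048  -73.6189]]
ang -0.25
[[-496, 1], [-492, 1], [-488, 11], [-484, 13], [-480, 17], [-476, 14], [-472, 10], [-468, 5], [-464, 1], [-460, 1], [-456, 2], [-452, 1], [-448, 0], [-444, 0], [-440, 0], [-436, 0], [-432, 0], [-428, 0], [-424, 0], [-420, 0], [-416, 0], [-412, 0], [-408, 0], [-404, 0], [-400, 0], [-396, 0], [-392, 0], [-388, 2], [-384, 33], [-380, 46], [-376, 64], [-372, 75], [-368, 89], [-364, 84], [-360, 101], [-356, 104], [-352, 68], [-348, 36], [-344, 12], [-340, 7], [-336, 6], [-332, 9], [-328, 8], [-324, 9], [-320, 10], [-316, 7], [-312, 9], [-308, 27], [-304, 53], [-300, 86], [-296, 89], [-292, 101], [-288, 96], [-284, 61], [-280, 23], [-276, 10], [-272, 8], [-268, 8], [-264, 6], [-260, 9], [-256, 8], [-252, 7], [-248, 6], [-244, 13], [-240, 27], [-236, 64], [-232, 74], [-228, 92], [-224, 110], [-220, 76], [-216, 39], [-212, 22], [-208, 
[... 3578 characters left out ...]
 [-272, 5], [-268, 6], [-264, 10], [-260, 9], [-256, 1], [-252, 7], [-248, 0], [-244, 1], [-240, 8], [-236, 4], [-232, 4], [-228, 6], [-224, 7], [-220, 8], [-216, 9], [-212, 15], [-208, 6], [-204, 7], [-200, 12], [-196, 6], [-192, 9], [-188, 12], [-184, 17], [-180, 2], [-176, 8], [-172, 42], [-168, 53], [-164, 84], [-160, 75], [-156, 63], [-152, 59], [-148, 55], [-144, 75], [-140, 81], [-136, 59], [-132, 20], [-128, 2], [-124, 0], [-120, 0], [-116, 0], [-112, 0], [-108, 0], [-104, 0], [-100, 0], [-96, 0], [-92, 0], [-88, 0], [-84, 0], [-80, 0], [-76, 0], [-72, 0], [-68, 0], [-64, 0], [-60, 0], [-56, 0], [-52, 0], [-48, 0], [-44, 0], [-40, 1], [-36, 5], [-32, 1], [-28, 7], [-24, 5], [-20, 2]]
```

```bash
cat > d.py <<'E'
from h import *
import pickle
np.set_printoptions(precision=4,suppress=True)
P=pickle.load(open('p0.pkl','rb'))
from scipy.optimize import minimize
def lfit(X,d0,off0,tol,it=15):
    # line n.x=c ; return angle, c
    a=d0;c=off0
    for i in range(it):
        n=np.array([-np.sin(a),np.cos(a)])
        r=X[:,:2]@n-c; k=abs(r)<tol
        Y=X[k][:,:2]; m=Y.mean(0); U,S,V=np.linalg.svd(Y-m,full_matrices=False); d=V[0]*np.sign(V[0,0]); a=np.arctan2(d[1],d[0]); n=np.array([-np.sin(a),np.cos(a)]); c=m@n
    return np.degrees(a),c,k.sum(),S[1]/np.sqrt(k.sum())
a0=np.radians(3.3);n0=np.array([-np.sin(a0),np.cos(a0)]);e0=np.array([np.cos(a0),np.sin(a0)])
for n in P:
    p=P[n];C=cloud(p); fr=p['frame'].astype(float)
    sat=fr.max(-1)-fr.min(-1)
    T=(C[...,2]>.114)&(C[...,2]<.136)&(C[...,0]>.25)&(C[...,0]<.9)&(C[...,1]>-.5)&(C[...,1]<.1)
    X=C[T]
    q=X[:,:2]@n0; h,b=np.histogram(q,bins=np.arange(q.min(),q.max()+.004,.004)); i=np.argsort(-h)[:8]; print(n,np.sort(b[i]))
    for c in (-.122,-.19,-.257,-.323,-.39): print('tube',lfit(X,a0,c,.012))
    # ends of tubes along e0
    u=X[:,:2]@e0; print('rack y ext',np.percentile(u,[0,1,99,100]))
    m=(C[...,2]>.012)&(C[...,2]<.066)&(C[...,0]>.4)&(C[...,0]<.72)&(C[...,1]>-.42)&(C[...,1]<-.08)&(sat>40)
    X=C[m]; 
    q=X[:,:2]@n0; h,b=np.histogram(q,bins=np.arange(q.min(),q.max()+.004,.004)); print(np.c_[b[:-1]*1000,h].astype(int)[-20:].tolist())
    F=X[(X[:,2]<.055)] if n=='side' else X[X[:,2]>.05]
    for a in (a0-.08,a0,a0+.08):
      for c in (-.18,-.17,): print('face',lfit(F,a,c,.012))
    if n=='scene': 
        r=cv2.minAreaRect((F[:,:2]*1000).astype(np.float32)); print(r,cv2.boxPoints(r).tolist())
    # ring: grey pixels near
    m=(C[...,2]>.008)&(C[...,2]<.062)&(abs(C[...,0]-.57)<.08)&(abs(C[...,1]+.14)<.035)&(sat<40)
    print('ring',m.sum(),C[m].mean(0),C[m].min(0),C[m].max(0))
    # canister
    m=(C[...,2]>.064)&(C[...,2]<.112)&(abs(C[...,0]-.57)<.08)&(abs(C[...,1]+.21)<.09)&(sat<30)
    print('can',m.sum(),C[m].mean(0),C[m].min(0),C[m].max(0))
E
python3 d.py
cat > crop.py <<'E'
from h import *
import pickle
P=pickle.load(open('p0.pkl','rb'))
f=P['side']['frame'][140:210,215:345]
cv2.imwrite('pics/2side.png',cv2.cvtColor(cv2.resize(f,None,fx=6,fy=6,interpolation=cv2.INTER_CUBIC),cv2.COLOR_RGB2BGR))
E
python3 crop.py
```

```text
scene [-0.4035 -0.3995 -0.3955 -0.3355 -0.3315 -0.2675 -0.1995 -0.1315]
tube (np.float64(2.8069494078924024), np.float64(-0.12478678394870572), np.int64(514), np.float64(0.0032962807917142427))
tube (np.float64(3.141626280655334), np.float64(-0.19516996067451933), np.int64(464), np.float64(0.003510293543098715))
tube (np.float64(3.094993490063457), np.float64(-0.26161015855469066), np.int64(493), np.float64(0.003621006847021902))
tube (np.float64(3.103667929253773), np.float64(-0.32887046043080836), np.int64(525), np.float64(0.003710364490249984))
tube (np.float64(3.2057613479424907), np.float64(-0.3969536332046617), np.int64(728), np.float64(0.003428975498784001))
rack y ext [0.2295 0.2584 0.7937 0.7951]
[[-247, 32], [-243, 25], [-239, 19], [-235, 23], [-231, 26], [-227, 27], [-223, 14], [-219, 13], [-215, 18], [-211, 14], [-207, 42], [-203, 31], [-199, 31], [-195, 65], [-191, 81], [-187, 63], [-183, 24], [-179, 18], [-175, 6], [-171, 2]]
face (np.float64(3.3443058935813963), np.float64(-0.2349723507130744), np.int64(51), np.float64(0.006673152692789862))
face (np.float64(-6.6521523
[... 397 characters left out ...]
.mean(0); U,S,V=np.linalg.svd(Y-m,full_matrices=False); d=V[0]*np.sign(V[0,0]); a=np.arctan2(d[1],d[0]); n=np.array([-np.sin(a),np.cos(a)]); c=m@n
  ret = um.true_divide(
Traceback (most recent call last):
  File "d.py", line 29, in <module>
    for c in (-.18,-.17,): print('face',lfit(F,a,c,.012))
                                        ~~~~^^^^^^^^^^^^
  File "d.py", line 12, in lfit
    Y=X[k][:,:2]; m=Y.mean(0); U,S,V=np.linalg.svd(Y-m,full_matrices=False); d=V[0]*np.sign(V[0,0]); a=np.arctan2(d[1],d[0]); n=np.array([-np.sin(a),np.cos(a)]); c=m@n
                                                                               ~^^^
IndexError: index 0 is out of bounds for axis 0 with size 0
```

View pics/2side.png

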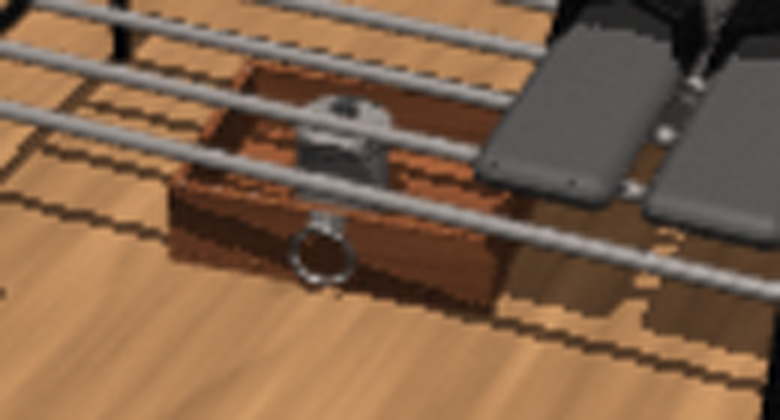

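```bash
cat > e.py <<'E'
from h import *
import pickle
np.set_printoptions(precision=4,suppress=True)
P=pickle.load(open('p0.pkl','rb'))
p=P['side'];print(p['K'],p['k1'])
c=lambda x,y:(215+(x+.5)/6-.5,140+(y+.5)/6-.5)
A=onplane(p,*c(168,258),0);B=onplane(p,*c(492,312),0)
print('bottom corners',A,B,np.linalg.norm(A-B),'ang',np.degrees(np.arctan2(*(A-B)[[1,0]])),'mid',(A+B)/2)
A2=onplane(p,*c(172,187),.06);print('topleft',A2)
print('hinge',onplane(p,*c(325,221),.054),'ringbottom',onplane(p,*c(322,283),.014))
p=P['wrist'] if 'wrist' in P else None
s=robot.get_state();R=Rn.from_quat(s['eef_rot']).as_matrix();print(R)
C=cap('wrist');print('cam in tool: R',(C['R']@R),'pos',R.T@((-C['R'].T@C['t'])-s['eef_pos']))
E
python3 e.py
```

```text
[[384.7708   0.     252.2516]
 [  0.     384.7708 190.4003]
 [  0.       0.       1.    ]] 0.0018886661388765433
bottom corners [ 0.6518 -0.1336  0.    ] [ 0.436  -0.1746  0.    ] 0.21969101039786693 ang 10.759484600105138 mid [ 0.5439 -0.1541  0.    ]
topleft [ 0.6456 -0.1313  0.06  ]
hinge [ 0.5435 -0.1485  0.054 ] ringbottom [ 0.5394 -0.1367  0.014 ]
[[ 0.936   0.3521  0.    ]
 [ 0.3521 -0.936   0.0001]
 [ 0.0001 -0.0001 -1.    ]]
cam in tool: R [[ 0.0001  1.      0.0002]
 [-0.9449  0.0002 -0.3275]
 [-0.3275 -0.0001  0.9449]] pos [ 0.0848 -0.001  -0.1418]
```

```bash
cat > plan.py <<'E'
from h import *
# pose: pos, R(tool)
def Rt(yaw,tilt=0):  # tool down with tool x at world yaw(deg); tilt about tool y (deg)
    y=np.radians(yaw);x=np.array([np.cos(y),np.sin(y),0]);z=np.array([0,0,-1.]);yy=np.cross(z,x)
    return np.c_[x,yy,z]@Rn.from_euler('y',tilt,degrees=True).as_matrix()
def row(P0,P1):
    (p0,R0),(p1,R1)=P0,P1
    s=R0.T@(np.asarray(p1)-np.asarray(p0))/.1
    w=Rn.from_matrix(R0.T@R1).as_rotvec()/(np.pi/4)
    return np.r_[s,w].round(3)
def apply(P0,r):
    p,R=P0; r=np.asarray(r,float)
    return (np.asarray(p)+R@r[:3]*.1, R@Rn.from_rotvec(r[3:]*np.pi/4).as_matrix())
def cur():
    s=robot.get_state(); return (s['eef_pos'],Rn.from_quat(s['eef_rot']).as_matrix())
def chain(P0,way):
    for w in way:
        r=row(P0,w); d=np.linalg.norm(r[:3])*.1; a=np.linalg.norm(r[3:])*45
        print(r.tolist(),'BAD' if abs(r).max()>1 else '','rows',max(d/.0625,a/10.7).round(2)); P0=apply(P0,r)
    return P0
E
cat > f.py <<'E'
from plan import *
W=[(.30,-.52,.30,27),(.37,-.43,.33,36),(.44,-.34,.33,45),(.50,-.245,.33,56),(.53,-.135,.33,67),(.54,-.025,.30,78),(.535,.06,.26,90)]
way=[((a,b,c),Rt(y)) for a,b,c,y in W]+[((.53,.0,.21),Rt(100,-30))]
chain(cur(),way)
E
python3 f.py
```

```text
[0.977, -0.576, -0.687, -0.0, -0.0, -0.142]  rows 2.12
[1.033, -0.485, -0.3, -0.0, -0.0, -0.2] BAD rows 1.89
[1.095, -0.316, 0.0, -0.0, -0.0, -0.2] BAD rows 1.82
[1.096, -0.248, 0.0, -0.0, -0.0, -0.244] BAD rows 1.8
[1.079, -0.367, 0.0, -0.0, -0.0, -0.245] BAD rows 1.82
[1.052, -0.337, 0.301, -0.0, -0.0, -0.244] BAD rows 1.83
[0.821, -0.226, 0.4, -0.0, -0.0, -0.267]  rows 1.51
[-0.6, -0.05, 0.5, -0.058, -0.665, -0.217]  rows 2.95
```

Emit:
{"op": "arm_command", "data": {"moves": [[[1,0.98,-0.58,-0.7,0,0,-0.14],[1,0.98,-0.58,-0.7,0,0,-0.14],[1,0.98,-0.58,-0.7,0,0,-0.14]]]}}

```text
t: 2.02
eef_pos: [0.3055, -0.5168, 0.3047]
eef_rot: [0.972, 0.237, 0.003, 0.002]
force: [-0.6, 0.8, 0.2]
gripper_width: 1.0
```

Emit:
{"op": "arm_command", "data": {"moves": [[[1,1,-0.48,-0.3,0,0,-0.2],[1,1,-0.48,-0.3,0,0,-0.2]]]}}

```text
t: 2.28
eef_pos: [0.3678, -0.4308, 0.3314]
eef_rot: [0.951, 0.308, -0.0, -0.0]
force: [0.7, 0.2, 0.6]
gripper_width: 0.999
```

Emit:
{"op": "arm_command", "data": {"moves": [[[1,1,-0.32,0,0,0,-0.2],[1,1,-0.32,0,0,0,-0.2]]]}}

```text
t: 2.52
eef_pos: [0.431, -0.3449, 0.3312]
eef_rot: [0.924, 0.383, 0.0, -0.0]
force: [0.3, -0.7, -0.1]
gripper_width: 1.001
```

Emit:
{"op": "arm_command", "data": {"moves": [[[1,1,-0.25,0,0,0,-0.24],[1,1,-0.25,0,0,0,-0.24]]]}}

```text
t: 2.78
eef_pos: [0.484, -0.2564, 0.331]
eef_rot: [0.883, 0.469, 0.0, -0.0]
force: [0.9, 0.6, 0.4]
gripper_width: 0.996
```

Emit:
{"op": "arm_command", "data": {"moves": [[[1,1,-0.37,0,0,0,-0.24],[1,1,-0.37,0,0,0,-0.24]]]}}

```text
t: 3.02
eef_pos: [0.5091, -0.1532, 0.3309]
eef_rot: [0.836, 0.549, 0.0, -0.0]
force: [0.3, -0.2, -0.8]
gripper_width: 1.002
```

Emit:
{"op": "arm_command", "data": {"moves": [[[1,1,-0.34,0.2,0,0,-0.24],[1,1,-0.34,0.2,0,0,-0.24]]]}}

```text
t: 3.28
eef_pos: [0.5172, -0.0481, 0.3106]
eef_rot: [0.78, 0.625, -0.0, -0.0]
force: [0.1, 0.1, 0.3]
gripper_width: 0.997
```

Emit:
{"op": "arm_command", "data": {"moves": [[[1,1,-0.25,0.4,0,0,-0.27],[1,1,-0.25,0.4,0,0,-0.27],[1,1,-0.25,0.4,0,0,-0.27]]]}}

```text
t: 3.65
eef_pos: [0.5136, 0.0569, 0.2698]
eef_rot: [0.708, 0.706, -0.001, -0.002]
force: [-0.1, -0.9, -0.5]
gripper_width: 1.002
```

Emit:
{"op": "arm_command", "data": {"moves": [[[1,-0.57,0.16,0.6,-0.06,-0.66,-0.22],[1,-0.57,0.16,0.6,-0.06,-0.66,-0.22],[1,-0.57,0.16,0.6,-0.06,-0.66,-0.22],[1,-0.57,0.16,0.6,-0.06,-0.66,-0.22]]]}}

```text
t: 4.15
eef_pos: [0.53, -0.0015, 0.21]
eef_rot: [0.622, 0.74, -0.165, 0.195]
force: [0.4, -0.6, 0.2]
gripper_width: 1.001
```

```bash
cat > g.py <<'E'
from plan import *
import pickle
np.set_printoptions(precision=4,suppress=True)
p=cap('wrist','3wrist.png'); pickle.dump(p,open('w3.pkl','wb'))
print(cur(), -p['R'].T@p['t'])
for k in ['ring','canister']:
    for d in finder.spot_in(p,k)[:3]: print(k,d['score'],world(p,d['xyz']),proj(p,world(p,d['xyz'])))
E
python3 g.py
```

```text
(array([ 0.5306, -0.0039,  0.211 ]), array([[-0.1451,  0.9859,  0.083 ],
       [ 0.8563,  0.1671, -0.4887],
       [-0.4956,  0.0002, -0.8685]])) [0.5054 0.1414 0.2913]
ring 0.52 [ 0.5444 -0.141   0.0263] [244.0039 182.6941]
canister 0.75 [ 0.5569 -0.1958  0.0827] [246.1733 241.5178]
canister 0.75 [ 0.4504 -0.45    0.0771] [172.5035 300.834 ]
```

View pics/3wrist.png

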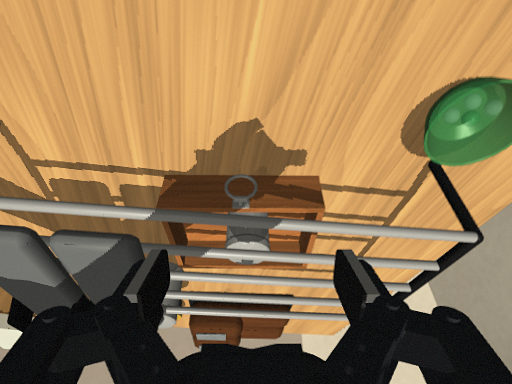

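Run:
```python
from h import *
import pickle
p=pickle.load(open('w3.pkl','rb'));print(p['K'],p['k1'])
f=p['frame'][160:280,140:340]
cv2.imwrite('pics/4.png',cv2.cvtColor(cv2.resize(f,None,fx=4,fy=4,interpolation=cv2.INTER_CUBIC),cv2.COLOR_RGB2BGR))
```

```text
[[291.56689912   0.         251.20091181]
 [  0.         291.56689912 191.31547639]
 [  0.           0.           1.        ]] -0.029739590081104415
```

View pics/4.png

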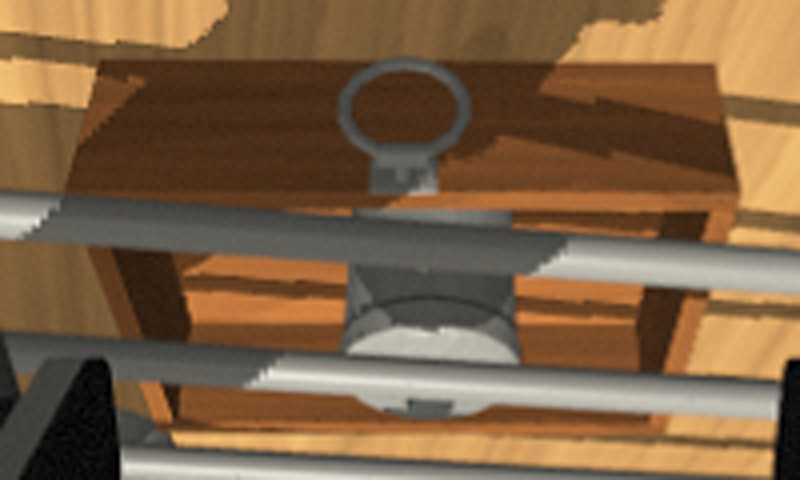

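Run:
```python
from h import *
import pickle
np.set_printoptions(precision=4,suppress=True)
p=pickle.load(open('w3.pkl','rb'))
c=lambda x,y:(140+(x+.5)/4-.5,160+(y+.5)/4-.5)
A=onplane(p,*c(98,61),0);B=onplane(p,*c(716,65),0);print('bot',A,B,np.linalg.norm(A-B))
A2=onplane(p,*c(67,192),.06);B2=onplane(p,*c(739,195),.06);print('top',A2,B2,np.linalg.norm(A2-B2))
for a,b in((A,B),(A2,B2)): print(np.degrees(np.arctan2(b[1]-a[1],b[0]-a[0])),(a+b)/2)
th=np.arctan2((B+B2-A-A2)[1],(B+B2-A-A2)[0]); M=(A+B+A2+B2)/4
e=np.array([np.cos(th),np.sin(th),0]);n=np.array([-np.sin(th),np.cos(th),0])
M[2]=0;print('angle',np.degrees(th),'mid',M)
for y in (np.r_[0:.45:.1]):
    best=M+n*(.012)+np.array([0,0,.054])
    ce=best+20e-3*(n*np.sin(y)-np.array([0,0,np.cos(y)]))
    pts=[ce+.0222*(np.cos(t)*e+np.sin(t)*(n*np.sin(y)-np.array([0,0,np.cos(y)]))) for t in np.linspace(0,2*np.pi,73)]
    q=np.array([proj(p,x) for x in pts]); q=(q-[140,160]+.5)*4-.5
    print(y,'outer ring crop x',q[:,0].min(),q[:,0].max(),'y',q[:,1].min(),q[:,1].max())
```

```text
bot [ 0.4333 -0.1726  0.    ] [ 0.6512 -0.1363  0.    ] 0.22090329878702644
top [ 0.4352 -0.1714  0.06  ] [ 0.6491 -0.1351  0.06  ] 0.2169525726423262
9.480605262651965 [ 0.5423 -0.1544  0.    ]
9.64452393803369 [ 0.5422 -0.1533  0.06  ]
angle 9.561825089603833 mid [ 0.5422 -0.1539  0.    ]
0.0 outer ring crop x 336.52656861337596 471.44644098326035 y 61.77751618118032 162.02938077274837
0.1 outer ring crop x 336.15209036590477 471.58544124288505 y 53.5152749664511 162.44349953062215
0.2 outer ring crop x 335.742965019145 471.7317880734863 y 46.084514998117584 162.79955611226399
0.30000000000000004 outer ring crop x 335.29559945303777 471.8842367735085 y 39.57009400736388 163.0940486950483
0.4 outer ring crop x 334.7783758935569 472.0414538599505 y 34.05503589791704 163.32411126841373
```

Run:
```python
from plan import *
chain(cur(),[((.545,.06,.28),Rt(105,-12)),((.56,.15,.27),Rt(110.5,0)),((.575,.24,.25),Rt(111.0,0))])
```

```text
[0.213, 0.248, -0.903, -0.042, 0.395, -0.119]  rows 1.74
[0.833, 0.377, -0.075, -0.013, 0.266, -0.122]  rows 1.47
[0.791, 0.456, 0.2, 0.0, 0.0, -0.011]  rows 1.5
```

Emit:
{"op": "arm_command", "data": {"moves": [[[1,0.21,0.25,-0.9,-0.04,0.4,-0.12],[1,0.21,0.25,-0.9,-0.04,0.4,-0.12]]]}}

```text
t: 4.55
eef_pos: [0.5465, 0.062, 0.2829]
eef_rot: [0.605, 0.79, -0.059, 0.081]
force: [0.5, -0.2, -1.4]
gripper_width: 1.0
```

Emit:
{"op": "arm_command", "data": {"moves": [[[1,0.83,0.38,-0.08,-0.01,0.26,-0.12],[1,0.83,0.38,-0.08,-0.01,0.26,-0.12]]]}}

```text
t: 4.8
eef_pos: [0.5616, 0.1491, 0.271]
eef_rot: [0.572, 0.82, -0.001, -0.0]
force: [0.3, 0.5, -0.1]
gripper_width: 1.0
```

Emit:
{"op": "arm_command", "data": {"moves": [[[1,0.79,0.46,0.2,0,0,0],[1,0.79,0.46,0.2,0,0,0],[1,0.79,0.46,0.2,0,0,0]]]}}

```text
t: 5.18
eef_pos: [0.5729, 0.2448, 0.2482]
eef_rot: [0.567, 0.824, -0.003, -0.002]
force: [-0.5, -1.0, 0.0]
gripper_width: 0.999
```

```bash
cat > k.py <<'E'
from plan import *
import pickle
np.set_printoptions(precision=4,suppress=True)
p=cap('wrist','5wrist.png'); pickle.dump(p,open('w5.pkl','wb'))
print(cur(), -p['R'].T@p['t'])
C=cloud(p)
m=(abs(C[...,0]-.58)<.09)&(abs(C[...,1]-.23)<.14)&(C[...,2]>.010)&(C[...,2]<.05)
X=C[m];hh=X[X[:,2]>.026]
print(len(X),len(hh))
for q in (X,hh): print(cv2.minAreaRect((q[:,:2]*1000).astype(np.float32)))
f=p['frame'];u=np.where(m);print(u[0].min(),u[0].max(),u[1].min(),u[1].max())
y0,x0=max(0,u[0].min()-10),max(0,u[1].min()-30)
y1,x1=u[0].max()+10,u[1].max()+30
k=min(560/(y1-y0),780/(x1-x0));print(y0,x0,k)
cv2.imwrite('pics/6.png',cv2.cvtColor(cv2.resize(f[y0:y1,x0:x1],None,fx=k,fy=k,interpolation=cv2.INTER_CUBIC),cv2.COLOR_RGB2BGR))
E
python3 k.py
```

```text
(array([0.5738, 0.2423, 0.2487]), array([[-0.3541,  0.9352, -0.0056],
       [ 0.9352,  0.3541, -0.0045],
       [-0.0022, -0.0069, -1.    ]])) [0.5437 0.3251 0.39  ]
2014 1713
((584.0012817382812, 233.03231811523438), (25.73944091796875, 198.16639709472656), 21.886085510253906)
((565.4918212890625, 279.0860290527344), (25.7229061126709, 98.89824676513672), 21.88608169555664)
92 237 246 267
82 216 3.393939393939394
```

View pics/6.png

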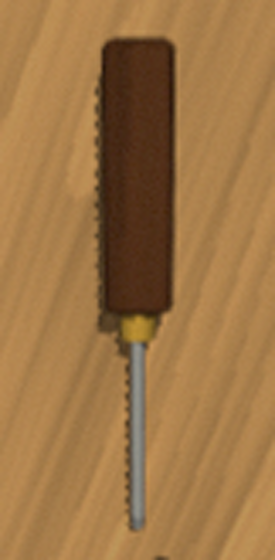

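View pics/5wrist.png

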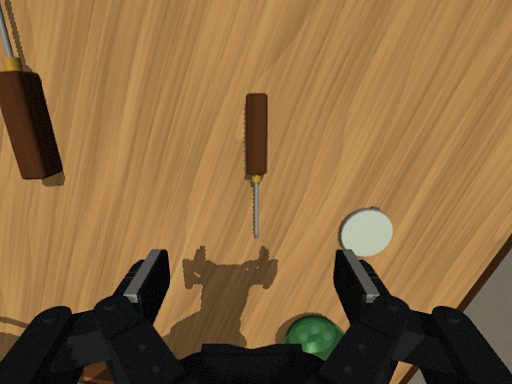

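Run:
```python
from plan import *
t=(.5625,.2865)
chain(cur(),[((*t,.16),Rt(111.9)),((*t,.075),Rt(111.9)),((*t,.006),Rt(111.9))])
```

```text
[0.455, 0.057, 0.885, -0.009, 0.003, -0.026]  rows 1.59
[0.0, -0.0, 0.85, 0.0, -0.0, 0.0]  rows 1.36
[-0.0, -0.0, 0.69, 0.0, -0.0, 0.0]  rows 1.1
```

Emit:
{"op": "arm_command", "data": {"moves": [[[1,0.455,0.057,0.885,-0.009,0.003,-0.026],[1,0.455,0.057,0.885,-0.009,0.003,-0.026],[1,0.455,0.057,0.885,-0.009,0.003,-0.026]]]}}

```text
t: 5.6
eef_pos: [0.5615, 0.2848, 0.1586]
eef_rot: [0.56, 0.828, -0.002, -0.001]
force: [-0.5, 0.6, 0.3]
gripper_width: 1.001
```

Emit:
{"op": "arm_command", "data": {"moves": [[[1,0,0,0.85,0,0,0],[1,0,0,0.85,0,0,0],[1,0,0,0.85,0,0,0]]]}}

```text
t: 5.98
eef_pos: [0.5645, 0.284, 0.0761]
eef_rot: [0.562, 0.827, 0.0, 0.001]
force: [-0.1, -0.3, -0.1]
gripper_width: 1.0
```

Run:
```python
from plan import *
np.set_printoptions(precision=4,suppress=True)
c=cur();print(c)
chain(c,[((.5625,.2865,.006),Rt(111.9))])
```

```text
(array([0.5645, 0.284 , 0.0761]), array([[-0.3692,  0.9293,  0.0014],
       [ 0.9293,  0.3692, -0.0003],
       [-0.0008,  0.0012, -1.    ]]))
[0.031, -0.01, 0.701, 0.002, 0.001, -0.005]  rows 1.12
```

Emit:
{"op": "arm_command", "data": {"moves": [[[1,0.03,-0.01,0.4,0,0,0],[1,0.03,-0.01,0.7,0,0,0],[1,0.03,-0.01,0.7,0,0,0],[-1,0.03,-0.01,0.7,0,0,0],[-1,0.03,-0.01,0.7,0,0,0],[-1,0.03,-0.01,0.7,0,0,0],[-1,0.03,-0.01,0.7,0,0,0],[-1,0.03,-0.01,0.7,0,0,0],[-1,0.03,-0.01,0.7,0,0,0],[-1,0.03,-0.01,0.7,0,0,0]]], "force": 60}}

```text
t: 7.22
eef_pos: [0.5623, 0.2901, 0.0074]
eef_rot: [0.56, 0.828, 0.003, 0.0]
force: [-0.1, -0.1, 6.6]
gripper_width: 0.291
```

Emit:
{"op": "arm_command", "data": {"moves": [[[-1,0,0,-0.3,0,0,0],[-1,0,0,-0.6,0,0,0],[-1,0,0,-0.6,0,0,0]]]}}

```text
t: 7.6
eef_pos: [0.5625, 0.2904, 0.0681]
eef_rot: [0.56, 0.828, 0.004, 0.001]
force: [-0.2, 0.2, -2.6]
gripper_width: 0.293
```

```bash
cat > hk.py <<'E'
from plan import *
import pickle,sys
np.set_printoptions(precision=4,suppress=True)
# measure hook in hand, in tool frame, from given cameras
def meas(cams=('side','scene'),tag='x'):
    c=cur(); print('tcp',c[0],'yaw',np.degrees(np.arctan2(c[1][1,0],c[1][0,0])),'z',c[1][:,2])
    for n in cams:
        p=cap(n,f'{tag}_{n}.png'); pickle.dump(p,open(f'{tag}_{n}.pkl','wb'))
        C=cloud(p); L=(C-c[0])@c[1]   # tool coords
        # rod: tool x from -.055 to -.16, |y|<.02
        m=(L[...,0]<-.062)&(L[...,0]>-.19)&(abs(L[...,1])<.02)&(abs(L[...,2]+.01)<.035)&(C[...,2]>.02)
        X=L[m]; 
        if len(X)<5: print(n,'few',len(X)); continue
        o=np.argsort(X[:,0]); print(n,len(X),'\n',X[o][:6])
        A=np.c_[X[:,0],np.ones(len(X))]
        print(' y fit',np.linalg.lstsq(A,X[:,1],rcond=None)[0],' z fit',np.linalg.lstsq(A,X[:,2],rcond=None)[0])
if __name__=='__main__': meas(tuple(sys.argv[2].split(',')),sys.argv[1])
E
python3 hk.py l1 side,scene
```

```text
tcp [0.5625 0.2904 0.0681] yaw 111.85552930347498 z [ 0.0054  0.0052 -1.    ]
side 6 
 [[-0.1593 -0.0033 -0.0041]
 [-0.1576 -0.0031  0.0032]
 [-0.1563 -0.0037 -0.0022]
 [-0.1494 -0.0024 -0.0121]
 [-0.1487 -0.0022 -0.0084]
 [-0.1441 -0.0031 -0.0079]]
 y fit [0.0505 0.0048]  z fit [-0.6475 -0.104 ]
scene 62 
 [[-0.1646 -0.0019 -0.001 ]
 [-0.1626 -0.0057  0.0059]
 [-0.1622 -0.0061  0.002 ]
 [-0.1619 -0.0023  0.0054]
 [-0.1614 -0.0034 -0.0071]
 [-0.1608 -0.0032 -0.0023]]
 y fit [ 0.018 -0.001]  z fit [-0.0562 -0.0146]
```

Run:
```python
from plan import *
chain(cur(),[((.545,.21,.068),Rt(108)),((.525,.13,.05),Rt(103)),((.5099,.0566,.0295),Rt(99.56))])
import pickle
p=pickle.load(open('l1_scene.pkl','rb'));c=cur();L=(cloud(p)-c[0])@c[1]
m=(L[...,0]<-.07)&(L[...,0]>-.145)&(abs(L[...,1])<.015)&(L[...,2]>-.03)&(L[...,2]<.01)
X=L[m];A=np.c_[X[:,0],np.ones(len(X))]
for i in(1,2): print(len(X),np.linalg.lstsq(A,X[:,i],rcond=None)[0],X[:,i].mean())
```

```text
[-0.673, -0.439, -0.029, 0.001, -0.002, 0.086]  rows 1.29
[-0.699, -0.437, 0.18, -0.0, 0.0, 0.111]  rows 1.35
[-0.681, -0.312, 0.205, -0.0, 0.0, 0.076]  rows 1.24
27 [0.01474509 0.00090678] -0.0005818523195019469
27 [-0.01589356 -0.01474041] -0.013135830226678018
```

Emit:
{"op": "arm_command", "data": {"moves": [[[-1,-0.67,-0.44,-0.03,0,0,0.09],[-1,-0.67,-0.44,-0.03,0,0,0.09]]]}}

```text
t: 7.95
eef_pos: [0.5437, 0.2043, 0.0664]
eef_rot: [0.591, 0.807, -0.003, -0.0]
force: [0.3, -0.8, -2.0]
gripper_width: 0.291
```

Emit:
{"op": "arm_command", "data": {"moves": [[[-1,-0.7,-0.44,0.18,0,0,0.11],[-1,-0.7,-0.44,0.18,0,0,0.11]]]}}

```text
t: 8.2
eef_pos: [0.5225, 0.1252, 0.0484]
eef_rot: [0.625, 0.78, -0.003, -0.001]
force: [0.7, -0.0, -0.1]
gripper_width: 0.293
```

Emit:
{"op": "arm_command", "data": {"moves": [[[-1,-0.4,-0.2,0.1,0,0,0.04],[-1,-0.6,-0.31,0.2,0,0,0.076],[-1,-0.68,-0.31,0.2,0,0,0.076],[-1,-0.68,-0.31,0.2,0,0,0.076]]]}}

```text
t: 8.7
eef_pos: [0.5109, 0.0585, 0.0304]
eef_rot: [0.646, 0.763, 0.002, -0.0]
force: [1.1, 0.7, -1.3]
gripper_width: 0.294
```

```bash
python3 hk.py l2 side,scene
python3 - <<'E'
from h import *
import pickle
p=pickle.load(open('l2_side.pkl','rb'))
f=p['frame'][130:240,210:350]
cv2.imwrite('pics/7.png',cv2.cvtColor(cv2.resize(f,None,fx=5.4,fy=5.4,interpolation=cv2.INTER_CUBIC),cv2.COLOR_RGB2BGR))
p=pickle.load(open('l2_scene.pkl','rb'))
f=p['frame'][160:300,120:320]
cv2.imwrite('pics/7b.png',cv2.cvtColor(cv2.resize(f,None,fx=4,fy=4,interpolation=cv2.INTER_CUBIC),cv2.COLOR_RGB2BGR))
E
```

```text
tcp [0.5109 0.0585 0.0304] yaw 99.48078391560496 z [ 0.0026  0.004  -1.    ]
side 10 
 [[-0.1591 -0.0022  0.0004]
 [-0.1586  0.0015  0.0056]
 [-0.1564 -0.0031  0.003 ]
 [-0.1552 -0.0033 -0.0072]
 [-0.1482 -0.0015 -0.0117]
 [-0.1437  0.001  -0.0096]]
 y fit [-0.0135 -0.0037]  z fit [-0.1065 -0.0202]
scene 50 
 [[-0.1625  0.0015 -0.0043]
 [-0.162  -0.003  -0.0016]
 [-0.1613 -0.0036  0.0037]
 [-0.161   0.0003  0.0019]
 [-0.1602 -0.0042 -0.0041]
 [-0.1441  0.0005 -0.0124]]
 y fit [0.0211 0.0011]  z fit [-0.1049 -0.0224]
```

View pics/7.png

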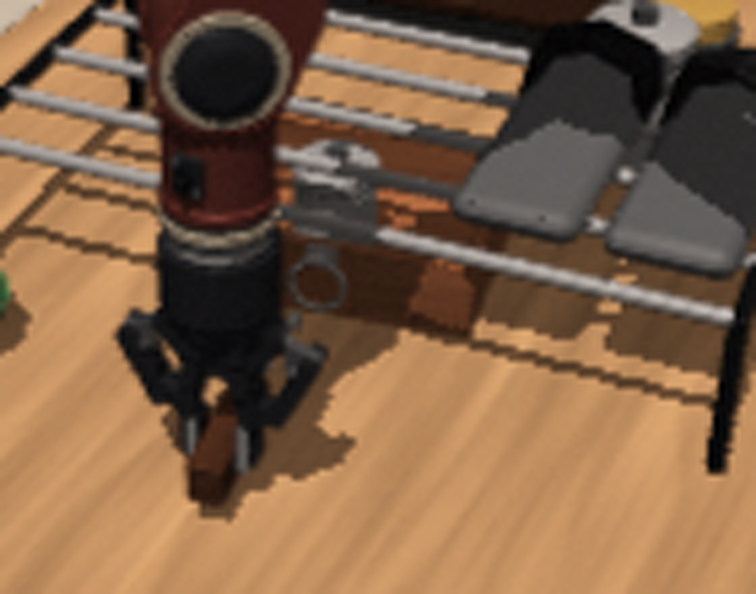

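View pics/7b.png

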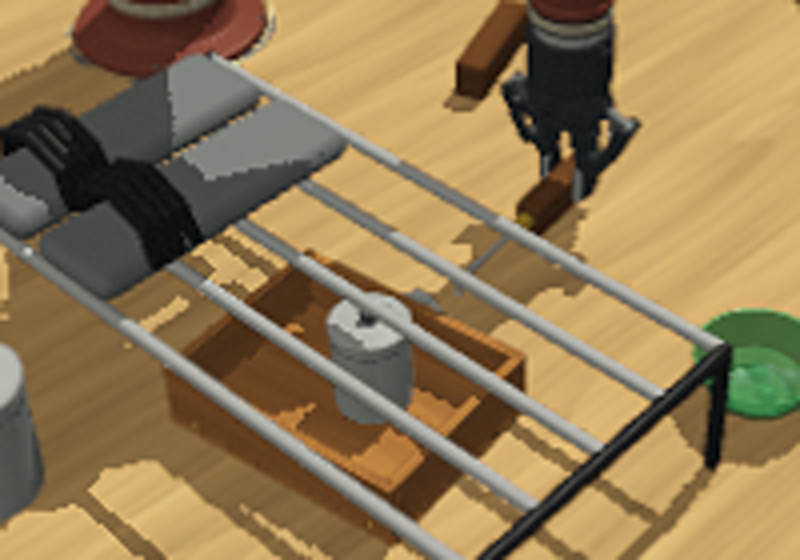

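Emit:
{"op": "arm_command", "data": {"moves": [[[-1,-0.15,-0.02,0,0,0,0],[-1,-0.3,-0.02,0,0,0,0],[-1,-0.4,-0.02,0,0,0,0],[-1,-0.45,-0.02,0,0,0,0],[-1,-0.45,-0.02,0,0,0,0]]]}}

```text
t: 9.43
eef_pos: [0.5153, 0.0124, 0.0302]
eef_rot: [0.647, 0.763, 0.001, -0.0]
force: [0.4, -0.1, -1.3]
gripper_width: 0.291
```

```bash
python3 hk.py l3 side,scene
python3 - <<'E'
from h import *
import pickle
p=pickle.load(open('l3_side.pkl','rb'))
f=p['frame'][150:210,240:310]
cv2.imwrite('pics/8.png',cv2.cvtColor(cv2.resize(f,None,fx=10,fy=10,interpolation=cv2.INTER_CUBIC),cv2.COLOR_RGB2BGR))
p=pickle.load(open('l3_scene.pkl','rb'))
f=p['frame'][200:270,180:280]
cv2.imwrite('pics/8b.png',cv2.cvtColor(cv2.resize(f,None,fx=8,fy=8,interpolation=cv2.INTER_CUBIC),cv2.COLOR_RGB2BGR))
E
```

```text
tcp [0.5153 0.0124 0.0302] yaw 99.38099270927687 z [ 0.0015  0.0027 -1.    ]
side 79 
 [[-0.1777 -0.0032 -0.027 ]
 [-0.1759 -0.0197 -0.0269]
 [-0.1739  0.0078 -0.0273]
 [-0.1738 -0.0123 -0.0268]
 [-0.1734  0.0036 -0.0284]
 [-0.1727 -0.0006 -0.0297]]
 y fit [ 0.0254 -0.0018]  z fit [0.1184 0.0041]
scene 115 
 [[-0.1808  0.0061 -0.0266]
 [-0.1804  0.0099 -0.0283]
 [-0.1804  0.0123  0.0095]
 [-0.1801  0.0095 -0.0236]
 [-0.1798  0.017  -0.0188]
 [-0.1797  0.0167 -0.0143]]
 y fit [-0.038  -0.0027]  z fit [ 0.1106 -0.0055]
```

View pics/8.png

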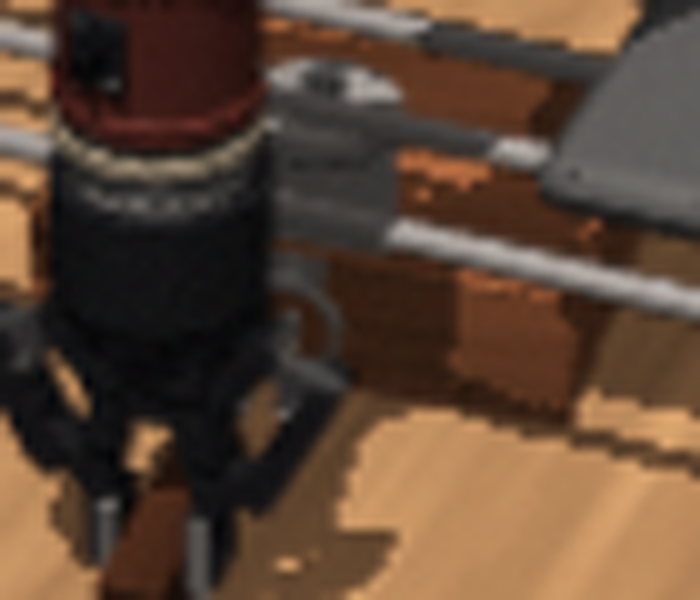

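View pics/8b.png

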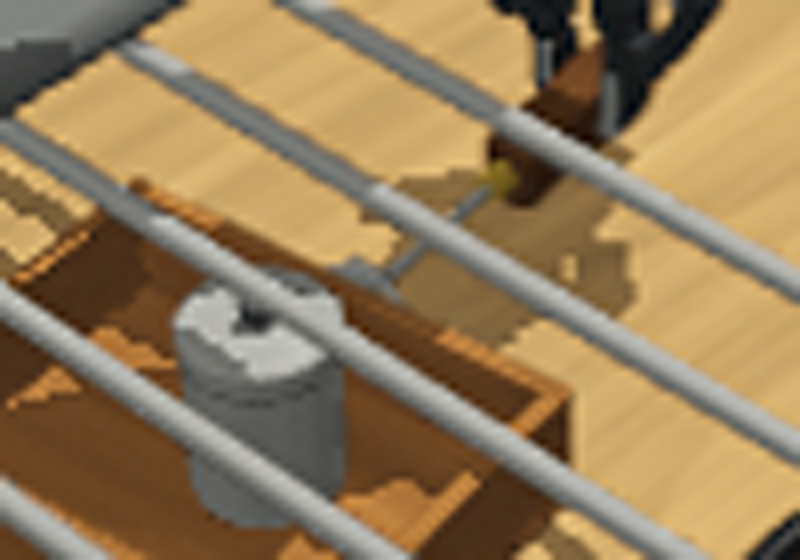

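Emit:
{"op": "arm_command", "data": {"moves": [[[-1,-0.03,0,0,0,0,0],[-1,-0.05,0,0,0,0,0],[-1,-0.05,0,0,0,0,0]]]}}

```text
t: 9.9
eef_pos: [0.5161, 0.0078, 0.0302]
eef_rot: [0.647, 0.763, 0.001, -0.0]
force: [-0.1, 0.2, -1.9]
gripper_width: 0.294
```

Emit:
{"op": "arm_command", "data": {"moves": [[[-1,0,0,0.05,0,0,0],[-1,0,0,0.1,0,0,0],[-1,0,0,0.14,0,0,0],[-1,0,0,0.14,0,0,0]]]}}

```text
t: 10.4
eef_pos: [0.5158, 0.0081, 0.0158]
eef_rot: [0.646, 0.763, 0.001, -0.001]
force: [0.1, -0.0, -1.3]
gripper_width: 0.291
```

```bash
python3 hk.py l4 side,scene
python3 - <<'E'
from h import *
import pickle
print(robot.get_state()['force'])
p=pickle.load(open('l4_side.pkl','rb'))
f=p['frame'][150:210,240:310]
cv2.imwrite('pics/9.png',cv2.cvtColor(cv2.resize(f,None,fx=10,fy=10,interpolation=cv2.INTER_CUBIC),cv2.COLOR_RGB2BGR))
E
```

```text
tcp [0.5158 0.0081 0.0158] yaw 99.44992717232299 z [ 0.0005  0.0025 -1.    ]
side 76 
 [[-0.1719  0.0085 -0.0401]
 [-0.1715 -0.0037 -0.0428]
 [-0.1707  0.0001 -0.0425]
 [-0.1701 -0.0161 -0.0415]
 [-0.1691 -0.0124 -0.0414]
 [-0.1679 -0.0168 -0.0384]]
 y fit [-0.0354 -0.0128]  z fit [0.2181 0.0086]
scene 92 
 [[-0.1763  0.0099 -0.0387]
 [-0.1754  0.0091 -0.0334]
 [-0.1749  0.0049 -0.0393]
 [-0.1747  0.0127 -0.039 ]
 [-0.1745  0.0162 -0.0321]
 [-0.1742  0.0042 -0.0341]]
 y fit [-0.0616 -0.0047]  z fit [0.2506 0.0048]
[-0.21618015 -0.27563038 -1.79622912]
```

View pics/9.png

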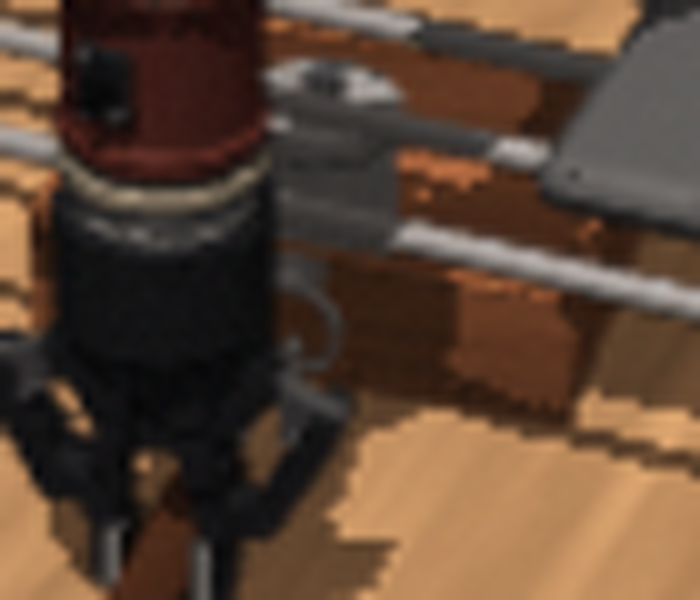

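Emit:
{"op": "arm_command", "data": {"moves": [[[-1,0.05,0,0,0,0,0],[-1,0.09,0,0,0,0,0],[-1,0.13,0,-0.01,0,0,0],[-1,0.165,0,-0.028,0,0,0],[-1,0.2,0,-0.048,0,0,0],[-1,0.235,0,-0.068,0,0,0],[-1,0.267,0,-0.09,0,0,0],[-1,0.29,0,-0.11,0,0,0],[-1,0.31,0,-0.132,0,0,0],[-1,0.33,0,-0.155,0,0,0],[-1,0.346,0,-0.18,0,0,0],[-1,0.346,0,-0.18,0,0,0]]]}}

```text
t: 12.0
eef_pos: [0.5105, 0.0423, 0.0346]
eef_rot: [0.646, 0.763, 0.002, -0.0]
force: [0.4, 0.6, -1.1]
gripper_width: 0.291
```

```bash
python3 hk.py l5 side,scene
python3 - <<'E'
from h import *
import pickle
print(robot.get_state()['force'])
p=pickle.load(open('l5_side.pkl','rb'))
f=p['frame'][150:210,240:310]
cv2.imwrite('pics/10.png',cv2.cvtColor(cv2.resize(f,None,fx=10,fy=10,interpolation=cv2.INTER_CUBIC),cv2.COLOR_RGB2BGR))
p=pickle.load(open('l5_scene.pkl','rb'))
f=p['frame'][200:270,180:280]
cv2.imwrite('pics/10b.png',cv2.cvtColor(cv2.resize(f,None,fx=8,fy=8,interpolation=cv2.INTER_CUBIC),cv2.COLOR_RGB2BGR))
E
```

```text
tcp [0.5105 0.0423 0.0346] yaw 99.44854965718224 z [ 0.0019  0.0027 -1.    ]
side 36 
 [[-0.1895 -0.0049 -0.0257]
 [-0.188   0.0066 -0.0197]
 [-0.1863 -0.0099 -0.0149]
 [-0.186  -0.002  -0.0181]
 [-0.1846  0.0055 -0.0175]
 [-0.1839  0.0014 -0.0188]]
 y fit [-0.0369 -0.0114]  z fit [0.1607 0.0162]
scene 76 
 [[-0.1897 -0.0066 -0.0257]
 [-0.1895 -0.007  -0.0211]
 [-0.1891  0.0009 -0.0249]
 [-0.1876  0.0116 -0.0208]
 [-0.1872  0.0072 -0.0181]
 [-0.1867 -0.0051 -0.0201]]
 y fit [-0.0062 -0.0008]  z fit [-0.0275 -0.0161]
[-0.24302863 -0.26504466 -1.50317578]
```

View pics/10.png

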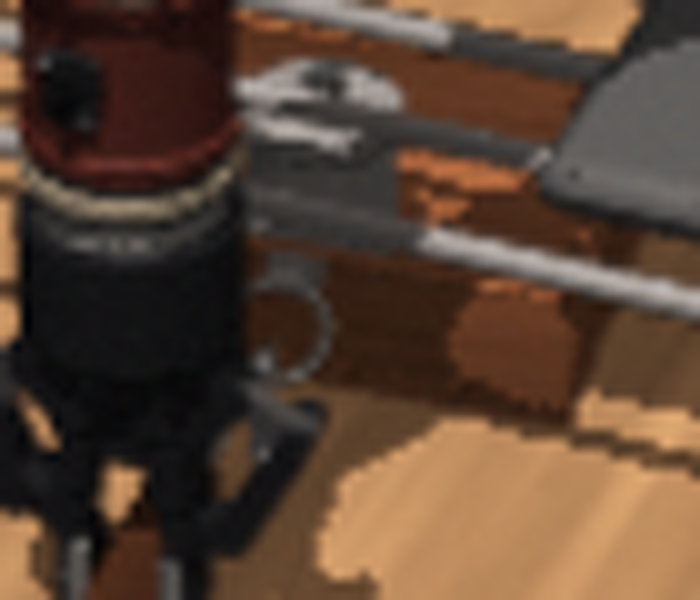

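View pics/10b.png

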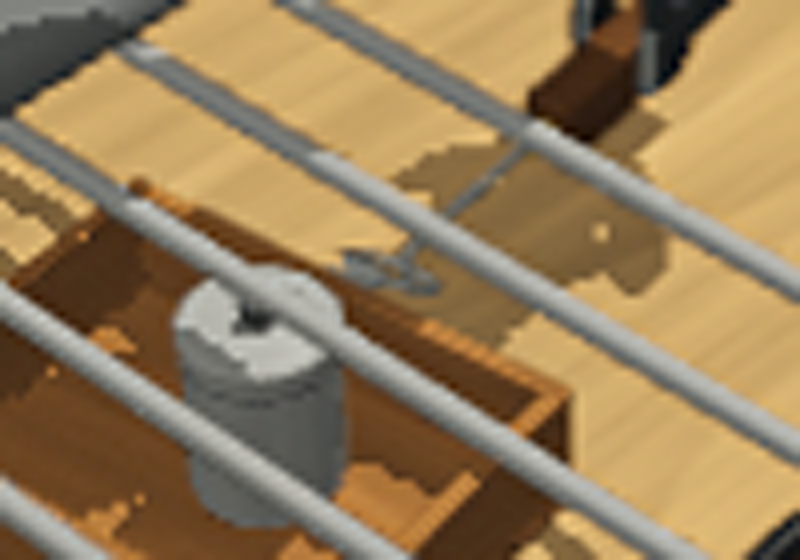

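```bash
cat > ov.py <<'E'
from plan import *
import pickle,sys
def ringpts(M,th,y):
    e=np.array([np.cos(th),np.sin(th),0]);n=np.array([-np.sin(th),np.cos(th),0]);k=n*np.sin(y)-np.array([0,0,np.cos(y)])
    ce=np.asarray(M)+n*.012+np.array([0,0,.054])+.02*k
    return [ce+.02*(np.cos(t)*e+np.sin(t)*k) for t in np.linspace(0,2*np.pi,73)]
def draw(fn,out,box,k,polys):
    p=pickle.load(open(fn,'rb')); x0,y0,x1,y1=box
    im=cv2.cvtColor(cv2.resize(p['frame'][y0:y1,x0:x1],None,fx=k,fy=k,interpolation=cv2.INTER_CUBIC),cv2.COLOR_RGB2BGR)
    for pts,col in polys:
        q=np.array([proj(p,x) for x in pts]); q=(q-[x0,y0]+.5)*k-.5
        cv2.polylines(im,[q.round().astype(int)],False,col,1)
    cv2.imwrite('pics/'+out,im)
def hookpts(c,tip=(-.158,-.0015),pe=.0104):
    # rod axis & bent part in tool frame
    def T(x,y,zc): return c[0]+c[1]@np.array([x,y,zc])
    zend=-(pe-.0)*-1  # point end below TCP? 
    # point end height = TCPz - pe -> tool z=+pe
    return [T(-.062,0,pe-.0175-.002),T(tip[0],tip[1],pe-.0172),T(tip[0],tip[1],pe)]
E
cat > ov1.py <<'E'
from ov import *
M=(.5422,-.1539,0);th=np.radians(9.56);c=cur()
cols=[(0,0,255),(0,255,0),(255,0,0),(0,255,255)]
polys=[(ringpts(M,th,y),cl) for y,cl in zip((.06,.4,.7,1.0),cols)]+[(hookpts(c),(255,0,255))]
draw('l5_side.pkl','11.png',(240,150,310,210),10,polys)
draw('l5_scene.pkl','11b.png',(190,210,270,260),10,polys)
E
python3 ov1.py
```

```text
(no output)
```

View pics/11.png

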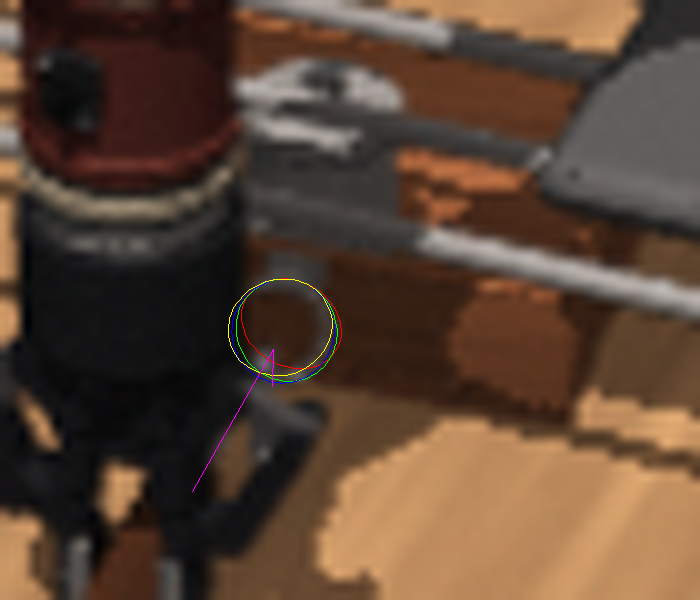

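View pics/11b.png

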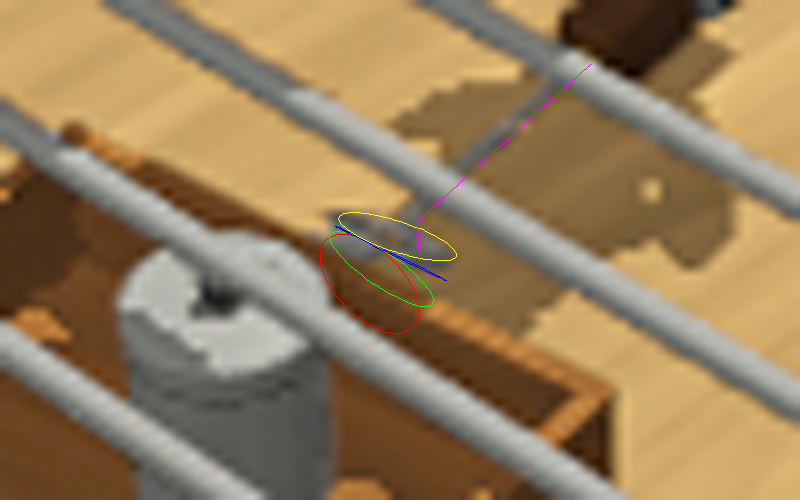

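Emit:
{"op": "arm_command", "data": {"moves": [[[-1,0.02,0,0,0,0,0],[-1,0.05,0,0,0,0,0],[-1,0.1,0,0,0,0,0],[-1,0.15,0,0,0,0,0],[-1,0.2,0,0,0,0,0],[-1,0.26,0,0,0,0,0],[-1,0.32,0,0,0,0,0],[-1,0.38,0,0,0,0,0],[-1,0.44,0,0,0,0,0],[-1,0.5,0,0,0,0,0],[-1,0.5,0,0,0,0,0]]]}}

```text
t: 13.48
eef_pos: [0.502, 0.0931, 0.0344]
eef_rot: [0.646, 0.763, 0.002, -0.001]
force: [0.7, -2.1, 0.3]
gripper_width: 0.291
```

```bash
python3 hk.py l6 side,scene|grep tcp
python3 - <<'E'
from ov import *
print(robot.get_state()['force'])
c=cur()
draw('l6_side.pkl','12.png',(240,150,310,210),9,[])
draw('l6_scene.pkl','12b.png',(150,180,300,280),5,[(hookpts(c),(255,0,255))])
E
```

```text
tcp [0.502  0.0931 0.0344] yaw 99.52348924115901 z [ 0.0016  0.0045 -1.    ]
[ 0.17677797 -1.16197488 -0.25414337]
```

View pics/12b.png

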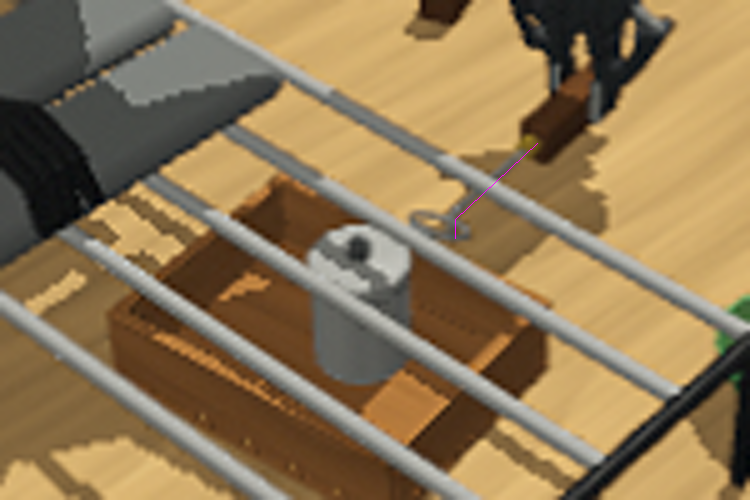

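View pics/12.png

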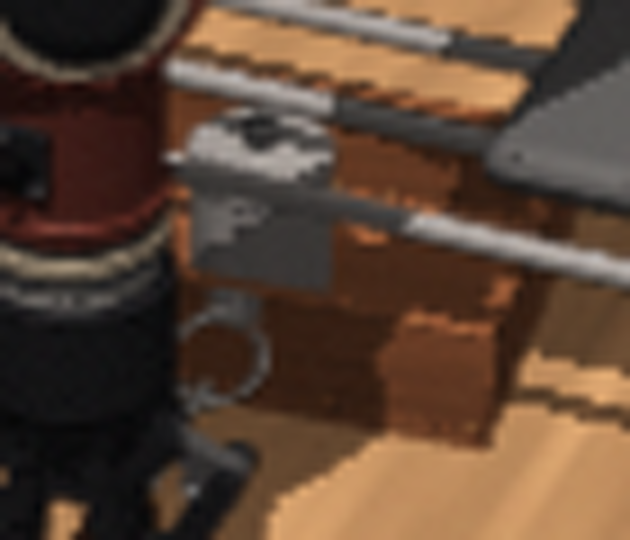

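Emit:
{"op": "arm_command", "data": {"moves": [[[-1,0.04,0,0,0,0,0],[-1,0.1,0,0,0,0,0],[-1,0.17,0,0,0,0,0],[-1,0.24,0,0,0,0,0],[-1,0.31,0,0,0,0,0],[-1,0.38,0,0,0,0,0],[-1,0.45,0,0,0,0,0],[-1,0.52,0,0,0,0,0],[-1,0.59,0,0,0,0,0],[-1,0.66,0,0,0,0,0],[-1,0.73,0,0,0,0,0],[-1,0.79,0,0,0,0,0],[-1,0.84,0,0,0,0,0],[-1,0.88,0,0,0,0,0],[-1,0.9,0,0,0,0,0],[-1,0.9,0,0,0,0,0]]]}}

```text
t: 15.58
eef_pos: [0.4874, 0.1806, 0.0347]
eef_rot: [0.646, 0.763, 0.002, -0.0]
force: [1.3, -3.5, 0.3]
gripper_width: 0.295
```

```bash
python3 hk.py l7 side,scene|grep tcp
cat > can.py <<'E'
from ov import *
import sys
np.set_printoptions(precision=4,suppress=True)
a=np.radians(3.1);n0=np.array([-np.sin(a),np.cos(a)]);e0=np.array([np.cos(a),np.sin(a)])
tag=sys.argv[1]
for cam in('side','scene'):
    p=pickle.load(open(f'{tag}_{cam}.pkl','rb'));C=cloud(p)
    g=p['frame'].astype(int).ptp(-1) if hasattr(np.ndarray,'ptp') else np.ptp(p['frame'].astype(int),axis=-1)
    m=(C[...,2]>.112)&(C[...,2]<.136)&(C[...,0]>.62)&(C[...,0]<.78)&(C[...,1]>-.16)&(C[...,1]<-.05)
    X=C[m][:,:2];q=X@n0; print(cam,'front tube n0',np.percentile(q,[2,50,98]),len(X))
    m=(C[...,2]>.076)&(C[...,2]<.112)&(abs(C[...,0]-.54)<.1)&(C[...,1]>-.25)&(C[...,1]<.1)&(g<30)
    X=C[m]; 
    if len(X)>20:
        q=X[:,:2]@n0;print(' can n0',np.percentile(q,[1,50,99]),'e0',np.percentile(X[:,:2]@e0,[1,50,99]),'z',np.percentile(X[:,2],[1,50,99]),len(X))
    for d in finder.spot_in(p,'canister')[:3] if 0 else []: print(d)
E
python3 can.py l7;python3 - <<'E'
from ov import *
print(robot.get_state()['force'])
c=cur()
draw('l7_side.pkl','13.png',(180,140,320,240),5,[])
draw('l7_scene.pkl','13b.png',(150,180,300,280),5,[])
E
```

```text
tcp [0.4874 0.1806 0.0347] yaw 99.44377056310303 z [ 0.0015  0.0031 -1.    ]
[-0.01263068 -4.09666035  1.13387356]Traceback (most recent call last):
  File "can.py", line 8, in <module>
    g=p['frame'].astype(int).ptp(-1) if hasattr(np.ndarray,'ptp') else np.ptp(p['frame'].astype(int),axis=-1)
      ^^^^^^^^^^^^^^^^^^^^^^^^^^
AttributeError: `ptp` was removed from the ndarray class in NumPy 2.0. Use np.ptp(arr, ...) instead.
```

View pics/13b.png

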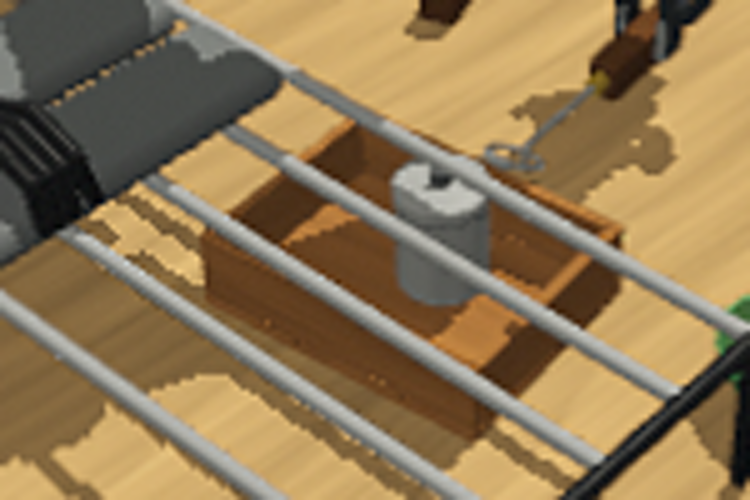

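View pics/13.png

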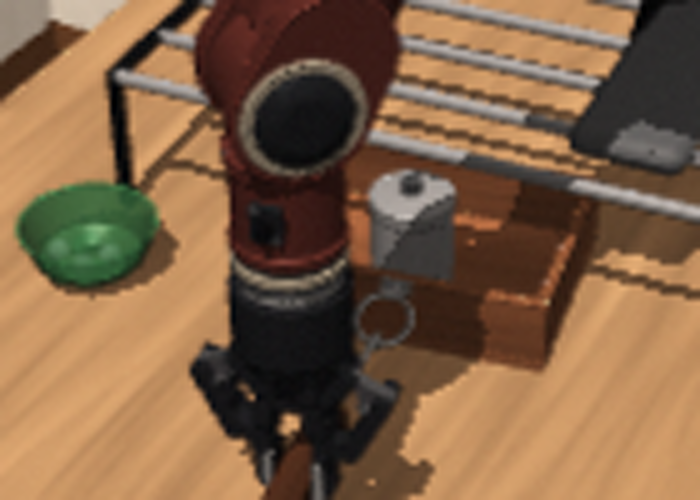

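```bash
sed -i "s/g=p\['frame'\].*/g=np.ptp(p['frame'].astype(int),axis=-1)/" can.py; python3 can.py l7
```

```text
side front tube n0 [-0.1876 -0.1205 -0.1137] 63
 can n0 [-0.135  -0.0998 -0.0763] e0 [0.502  0.5288 0.5628] z [0.0766 0.0899 0.1022] 173
scene front tube n0 [-0.1982 -0.1314 -0.1215] 356
 can n0 [-0.145  -0.1249 -0.0877] e0 [0.5028 0.5393 0.5634] z [0.0766 0.0907 0.1029] 195
```

Emit:
{"op": "arm_command", "data": {"moves": [[[-1,0.04,0,0,0,0,0],[-1,0.1,0,0,0,0,0],[-1,0.17,0,0,0,0,0],[-1,0.24,0,0,0,0,0],[-1,0.31,0,0,0,0,0],[-1,0.38,0,0,0,0,0],[-1,0.45,0,0,0,0,0],[-1,0.52,0,0,0,0,0],[-1,0.59,0,0,0,0,0],[-1,0.65,0,0,0,0,0],[-1,0.7,0,0,0,0,0],[-1,0.74,0,0,0,0,0],[-1,0.77,0,0,0,0,0],[-1,0.78,0,0,0,0,0],[-1,0.78,0,0,0,0,0]]]}}

```text
t: 17.55
eef_pos: [0.4747, 0.2573, 0.0348]
eef_rot: [0.647, 0.763, 0.002, -0.0]
force: [0.8, -4.2, 1.4]
gripper_width: 0.293
```

```bash
python3 hk.py l8 side,scene|grep tcp; python3 can.py l8;python3 - <<'E'
from ov import *
print(robot.get_state()['force'])
c=cur()
draw('l8_side.pkl','14.png',(180,140,320,260),5,[])
draw('l8_scene.pkl','14b.png',(150,170,300,280),5,[])
E
```

```text
tcp [0.4747 0.2573 0.0348] yaw 99.43237576828895 z [ 0.0015  0.0029 -1.    ]
side front tube n0 [-0.1877 -0.1207 -0.1149] 17
 can n0 [-0.0563 -0.0238 -0.0014] e0 [0.494  0.5189 0.5506] z [0.0774 0.0895 0.102 ] 186
scene front tube n0 [-0.1986 -0.1317 -0.1217] 359
 can n0 [-0.0698 -0.0437 -0.0096] e0 [0.4971 0.5302 0.5545] z [0.0778 0.091  0.1037] 219
[ 0.68836315 -4.07438542  1.23974354]
```

View pics/14b.png

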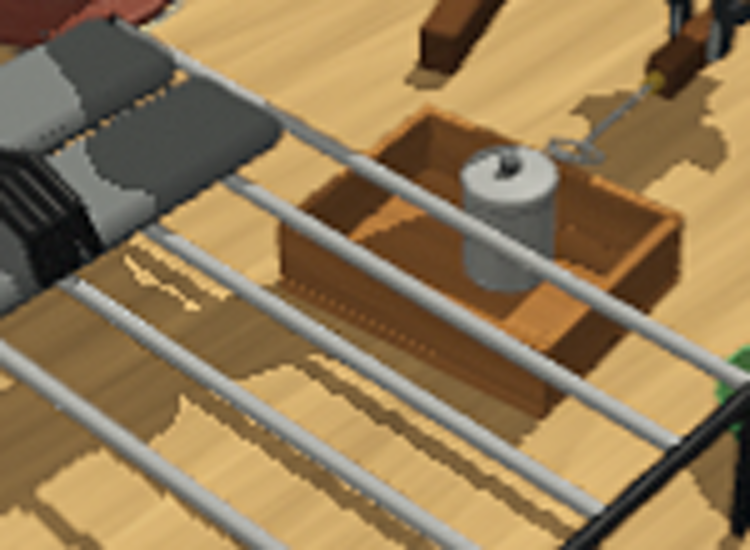

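View pics/14.png

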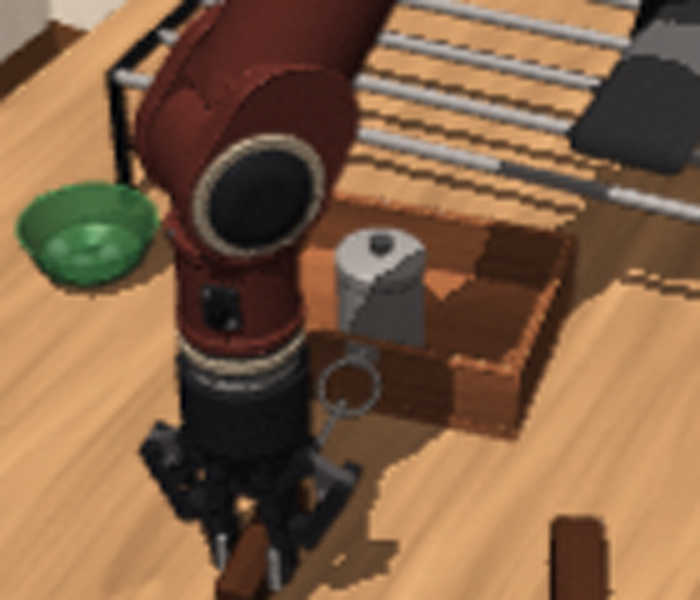

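Emit:
{"op": "arm_command", "data": {"moves": [[[-1,-0.03,0,0,0,0,0],[-1,-0.06,0,0,0,0,0],[-1,-0.06,0,-0.05,0,0,0],[-1,-0.06,0,-0.15,0,0,0],[-1,-0.06,0,-0.25,0,0,0],[-1,-0.06,0,-0.4,0,0,0],[-1,-0.06,0,-0.5,0,0,0],[-1,-0.06,0,-0.5,0,0,0]]]}}

```text
t: 18.65
eef_pos: [0.4763, 0.2515, 0.086]
eef_rot: [0.647, 0.763, 0.003, 0.0]
force: [1.0, 0.2, -1.6]
gripper_width: 0.289
```

```bash
python3 hk.py l9 side,scene|grep tcp; python3 can.py l9;python3 - <<'E'
from ov import *
print(robot.get_state()['force'])
draw('l9_scene.pkl','15b.png',(230,170,330,230),8,[])
c=cur()
chain(c,[((.485,.29,.086),Rt(101)),((.52,.325,.07),Rt(106)),((.55,.325,.03),Rt(112)),((.55,.325,.010),Rt(112))])
E
```

```text
tcp [0.4763 0.2515 0.086 ] yaw 99.42421432928178 z [ 0.0036  0.0038 -1.    ]
side front tube n0 [-0.1913 -0.1211 -0.1151] 15
 can n0 [-0.0564 -0.0234  0.0684] e0 [0.4931 0.5184 0.5502] z [0.0772 0.0899 0.101 ] 189
scene front tube n0 [-0.1985 -0.1314 -0.1209] 353
 can n0 [-0.069  -0.0437  0.0626] e0 [0.496  0.5301 0.5548] z [0.0768 0.0913 0.1054] 224
[-0.1636385  -0.33701365 -1.5079414 ]
[0.37, 0.158, -0.01, 0.002, -0.003, -0.035]  rows 0.64
[0.277, 0.41, 0.16, 0.0, 0.0, -0.111]  rows 0.83
[-0.083, 0.288, 0.4, 0.0, 0.0, -0.133]  rows 0.8
[0.0, 0.0, 0.2, 0.0, 0.0, -0.0]  rows 0.32
```

View pics/15b.png

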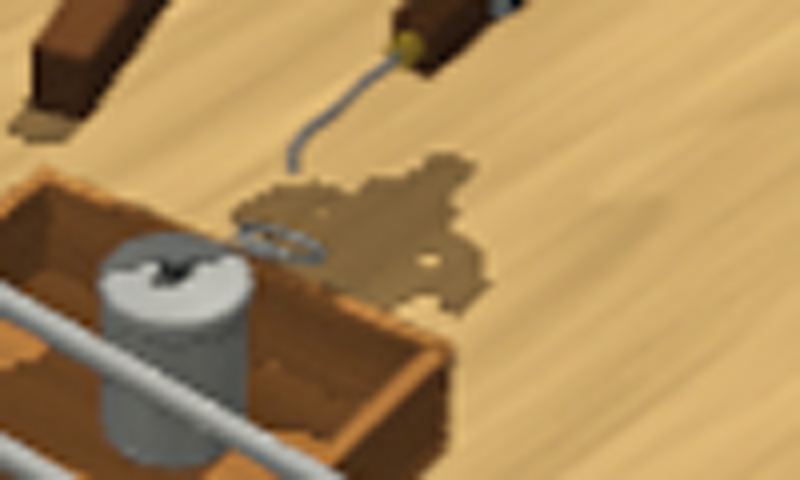

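Emit:
{"op": "arm_command", "data": {"moves": [[[-1,0.37,0.16,0,0,0,-0.035],[-1,0.37,0.16,0,0,0,-0.035]]]}}

```text
t: 19.0
eef_pos: [0.485, 0.2944, 0.0848]
eef_rot: [0.634, 0.773, 0.003, -0.001]
force: [-0.4, -0.4, -1.9]
gripper_width: 0.29
```

Emit:
{"op": "arm_command", "data": {"moves": [[[-1,0.28,0.41,0.16,0,0,-0.11],[-1,0.28,0.41,0.16,0,0,-0.11]]]}}

```text
t: 19.25
eef_pos: [0.521, 0.327, 0.067]
eef_rot: [0.602, 0.799, 0.002, -0.001]
force: [-1.1, -0.6, -0.8]
gripper_width: 0.292
```

Emit:
{"op": "arm_command", "data": {"moves": [[[-1,-0.08,0.29,0.4,0,0,-0.13],[-1,-0.08,0.29,0.4,0,0,-0.13],[-1,-0.08,0.29,0.45,0,0,-0.13],[-1,-0.08,0.29,0.45,0,0,-0.13]]]}}

```text
t: 19.75
eef_pos: [0.5495, 0.3264, 0.0251]
eef_rot: [0.56, 0.828, 0.002, -0.0]
force: [0.6, -0.4, -1.4]
gripper_width: 0.293
```

```bash
python3 hk.py m1 scene
python3 - <<'E'
from ov import *
print(robot.get_state()['force'])
draw('m1_scene.pkl','16b.png',(230,150,370,240),5.6,[])
E
```

```text
tcp [0.5495 0.3264 0.0251] yaw 111.847602276775 z [ 0.0016  0.0032 -1.    ]
scene 53 
 [[-0.1649 -0.004  -0.0028]
 [-0.1647 -0.0011 -0.0126]
 [-0.1634 -0.0039  0.0029]
 [-0.1618 -0.001  -0.0014]
 [-0.1614 -0.0022 -0.0145]
 [-0.1606 -0.0053 -0.0039]]
 y fit [0.0227 0.001 ]  z fit [-0.0557 -0.017 ]
[-0.03477425  0.99837937 -0.55880898]
```

View pics/16b.png

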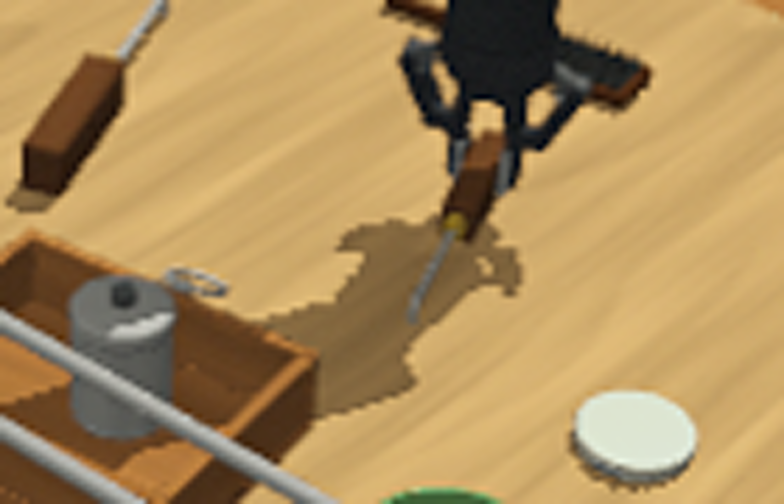

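Emit:
{"op": "arm_command", "data": {"moves": [[[-1,0,0,0.08,0,0,0],[-1,0,0,0.13,0,0,0],[-1,0,0,0.155,0,0,0],[-1,0,0,0.17,0,0,0],[-1,0,0,0.17,0,0,0]]]}}

```text
t: 20.42
eef_pos: [0.5502, 0.3259, 0.0074]
eef_rot: [0.561, 0.828, 0.001, -0.0]
force: [-1.2, 0.4, 1.3]
gripper_width: 0.291
```

Emit:
{"op": "arm_command", "data": {"moves": [[[-0.2,0,0,0,0,0,0],[0,0,0,0,0,0,0],[0.3,0,0,0,0,0,0],[0.6,0,0,0,0,0,0],[0.6,0,0,0,0,0,0],[0.6,0,0,-0.2,0,0,0],[0.6,0,0,-0.5,0,0,0],[0.6,0,0,-0.9,0,0,0],[0.6,0,0,-1,0,0,0],[0.6,0,0,-1,0,0,0]]]}}

```text
t: 21.68
eef_pos: [0.5506, 0.3259, 0.1084]
eef_rot: [0.561, 0.828, 0.002, 0.0]
force: [0.3, -0.7, 0.3]
gripper_width: 0.798
```

Emit:
{"op": "arm_command", "data": {"moves": [[[0.6,0.3,0,-0.6,0,0,0],[0.6,0.6,0,-1,0,0,0],[0.6,0.6,0,-1,0,0,0],[0.6,0.6,0,-1,0,0,0]]]}}

```text
t: 22.18
eef_pos: [0.5274, 0.3797, 0.2052]
eef_rot: [0.561, 0.828, -0.001, -0.0]
force: [0.7, -0.6, 0.4]
gripper_width: 0.799
```

```bash
python3 - <<'E'
from ov import *
for n in('side','scene','wrist'):
    p=cap(n,f'z_{n}.png');pickle.dump(p,open(f'z_{n}.pkl','wb'))
    for k in('bowl','mirror_case','hairbrush','canister','hook_handle'):
        for d in finder.spot_in(p,k)[:2]:
            if d['score']>.4: print(n,k,round(d['score'],2),world(p,d['xyz']).round(4))
print(robot.get_state()['t'],robot.get_state()['force'])
draw('z_scene.pkl','17b.png',(150,140,370,290),3.6,[])
draw('z_side.pkl','17.png',(140,130,330,270),4.2,[])
E
python3 can.py z
```

```text
side bowl 0.56 [ 0.7632 -0.0245  0.0248]
side mirror_case 0.71 [0.7676 0.2197 0.0105]
side hairbrush 0.64 [0.4657 0.526  0.0113]
side canister 0.86 [0.5139 0.0083 0.0791]
side canister 0.68 [ 0.4021 -0.4663  0.1102]
side hook_handle 0.68 [0.5499 0.3184 0.0304]
side hook_handle 0.6 [0.2766 0.2243 0.0413]
scene bowl 0.84 [0.7677 0.0233 0.0242]
scene mirror_case 0.51 [0.769  0.1943 0.0103]
scene hairbrush 0.59 [0.4766 0.5047 0.0151]
scene canister 0.82 [ 0.4459 -0.4884  0.0917]
scene canister 0.78 [ 0.5388 -0.0196  0.0827]
scene hook_handle 0.71 [0.563  0.2883 0.0325]
scene hook_handle 0.67 [0.302  0.1711 0.0357]
wrist hairbrush 0.95 [0.4825 0.5174 0.0165]
wrist hook_handle 0.93 [0.2971 0.1964 0.0355]
wrist hook_handle 0.82 [0.5545 0.317  0.0313]
23.075 [ 0.22423805 -1.23997035 -0.56729307]
side front tube n0 [-0.1921 -0.1256 -0.1142] 239
 can n0 [-0.0599 -0.0234 -0.0001] e0 [0.4929 0.5188 0.5512] z [0.0766 0.0895 0.1024] 190
scene front tube n0 [-0.1981 -0.1316 -0.1214] 353
 can n0 [-0.0677 -0.043  -0.0101] e0 [0.4953 0.529  0.5548] z [0.0772 0.0909 0.1037] 219
```

View pics/17b.png

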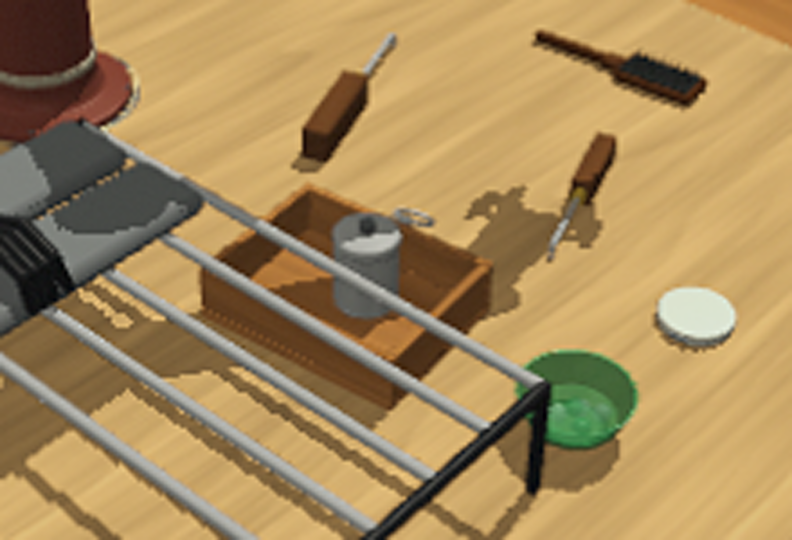

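View pics/17.png

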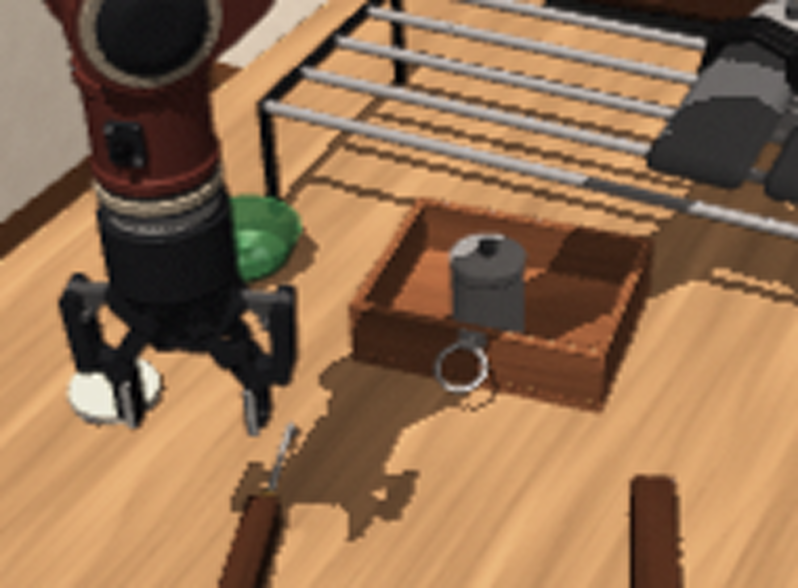

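The side view and the scene view agree. The canister stands upright in the tray, about 50 mm clear of the rack. The hook lies on the table away from the tray, and the gripper is touching nothing. I'm handing the job in.

```bash
python3 -c "
from station import sign_off; print(sign_off())"
```

```text
the job is handed in; nothing more can be done
None
```

The job is done and handed in at about 23 s on the robot clock. I picked up the smaller boot hook and caught its point in the tray's drop ring. I drew the tray out by about 0.21 m, lifted the hook out of the ring and laid it flat on the table.

**Canister:** it stands upright in the tray. The last pictures put its back about 54 mm (both cameras) in front of the rack's front line, and 20 mm was asked. The cameras' absolute positions differ by about 7 to 10 mm, so I compared canister and rack within each picture.

**Hook:** it lies well clear of the tray and the ring, and the gripper was empty and raised above it.

**Forces:** every reading I took stayed below 7 N.

**Bowl, mirror case and hairbrush:** I never touched them, and they show at their starting places to within about 5 mm. The one exception is the side camera's final reading of the bowl, which was off by about 26 mm. In that view the gripper partly hid the bowl, and the scene camera shows it unmoved.

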